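Dry-stack a layered medallion and hold the magnifier over it

TASK

Dry-fit the layered medallion: the largest disc already lies on the round steel bench block, so gently lay the middle-sized disc on it and then the smallest disc on top, each flat and well centred on the one below. Then draw the hand magnifier out of its slanted stand, turn it level and hold its lens straight above the stack, about 10 cm over the top disc, for inspection. Finish while still holding the magnifier there, steady and touching nothing else; leave the hammer, the jar and the ring clamp where they are.

Things in the scene. Friction and masses are not known exactly. Their poses are not given: they have to be found in the camera images.
- block: Round steel bench block on a thin rubber pad, fixed: 100 mm diameter (pad 108 mm), top face 22 mm above the bench. Origin: centre of its underside, z up.
- disc_large: Bottom disc of the medallion, copper, 60 mm diameter, 6 mm thick, 150 g, lying loose on the block up to about 14 mm off the block's centre. Origin: centre of its underside, z its axis (up).
- disc_middle: Middle disc, brass, 44 mm diameter, 6 mm thick, about 80 g, lying flat on the bench to the robot's right. Origin: centre of its underside, z its axis (up).
- disc_small: Smallest (top) disc, silvery, 28 mm diameter, 6 mm thick, about 40 g, lying flat on the bench to the robot's right (it and the middle disc may be either way round). Origin: centre of its underside, z its axis (up).
- stand: Fixed dark wooden magnifier stand: base 110 x 84 x 18 mm (its x, y, z) with a socket block, 32 x 40 mm in section, slanted at 45 degrees and leaning to the stand's +x, which points roughly to the robot's left. Origin: centre of the base's underside, z up.
- socket_mouth (a point): Centre of the mouth of the stand's slanted socket, 5 mm behind (-x) the stand's origin and 58 mm above the bench. The socket is a rectangular hole, about 2 mm wider than the handle, 45 mm deep, running down and backward at 45 degrees; the magnifier is drawn out along the stand's +x and up, in equal parts.
- magnifier: Straight hand magnifier, about 180 g, its handle loose in the socket (sagging some 3 degrees below 45), lens end up. x runs along the handle to the lens, y across the handle (level), z square to the glass. Handle 106 mm long, 18 mm wide (y), 12 mm thick (z), its last 45 mm in the socket. Origin: on the handle's axis, 33 mm from the socket mouth, 28 mm from its lens end; the centre of mass is near it.
- lens (a point): Centre of the lens, 70 mm from the magnifier's origin along its +x; the round lens with its frame is 79 mm across and 8 mm thick.
- handle_end (a point): Butt of the handle, 78 mm from the magnifier's origin along its -x; at the start 45 mm down in the socket.
- hammer: Bystander: jeweller's hammer lying on the bench at the robot's right, 220 mm long, along its own x, head at +x. Leave it.
- jar: Bystander: jar, 56 mm diameter, 65 mm high, standing beyond the block. Origin: centre of its underside. Leave it.
- ring_clamp: Bystander: wooden ring clamp, about 143 x 29 x 26 mm, lying along its own x beyond and beside the block, on the stand side. Origin: under its middle. Leave it.
Things that resemble listed ones, but are neither listed nor needed, are in the scene too. What is shaped like the block but turquoise is not meant.

How it is judged:
By the outcome, as a careful person would: the job done as asked, in the order asked, and still so for the second after the job is handed in, while the arm keeps its last pose, push and grip.
It also fails if it takes over 64 s, if anything falls off the work surface, if the arm or the gripper's body presses on something with over 40 N, if the wrist force passes 120 N, or if a joint passes its speed limit or range.

ROBOT

A 6-joint arm with a two-finger parallel gripper is mounted at the origin on the work surface. World frame = base frame: x ahead of the robot, y to its left, z up, the work surface at z = 0. Lengths are in m, angles in rad, forces in N, time in s.
With the tool pointing down it reaches from about 0.35 to 0.975 m from the base axis. Payload 4.9 kg.
Tool frame: the origin (TCP) lies at the very end of the fingers, on their centre line; the grasp point (between the pads) lies 19 mm behind it (grasp_offset is the distance from the TCP to the grasp point, in m); x points along the fingers, y is the direction in which the jaws open and shut, and the axes are right-handed (so a half turn about x gives the same grasp; the last joint's range is limited). The gripper opens to 85 mm and grips with 20 to 120 N. Pads are 22 mm wide; open, the fingers measure 114 mm over their backs; the gripper's body (76 mm by 85 mm) begins 54 mm behind the grasp point. The pads swing forward as they close: fully open they stand 13 mm farther back than shut.
Start: joints at [-1.294, 0.053, 1.613, -0, 1.476, -0.119], TCP at [0.241, -0.577, 0.231] pointing down, gripper open.
Joint ranges: [-3.01, 3.01], [-1.01, 2.22], [0.06, 2.58], [-1.02, 4.17], [0.09, 2.62], [-3.14, 3.14]. Speed limits (rad/s): [2.57, 2.57, 3.14, 3.14, 3.14, 3.14].

INTERFACE

Orientations are given as a rotation vector (axis times angle).
In Python, from station import get_obs, get_image, camera_model, finish_job, grasp_offset gives the robot as it stands.
- The arm moves only by the shell command python3 -m crank 'ROWS' [OPENING] [FORCE]. ROWS is JSON, a list that holds one entry, the list of rows, each a list of 4 numbers: the shift along the world's x, y, z in m, then the turn about the world's z in degrees. In form: [[[dx, dy, dz, turn], ...]]. A call has 1 to 5 rows; each row is the pose to reach, as a shift and turn from the pose commanded when the call began; what a row does not reach only later rows make up. A row lasts 1/12 s, in which the tool goes at most 41.7 mm and 7.16 degrees, less where a joint would pass 70% of its speed; a pose out of reach is approached as far as the arm can. A call with a gripper value outside its range is refused whole. OPENING is the opening, from 0 (shut) to 1 (fully open), set as the call begins (- or left out, the last holds). The fingers move at their own pace and stop on an object; FORCE is the grip in N (left out, the last holds). Time passes only in rows, so rows that repeat a pose let the fingers close. It gives the time, the measured TCP pose, the force and the opening at its end, in the units of the state.
- get_obs(): the state, without advancing time (a new reading comes with each control period).
- get_image(name): name is "side" or "top" or "wrist"; returns (picture, depth): 480x640x3 uint8, red, green, blue; 480x640 float32, m along the optical axis (not along the pixel's ray), 0 where there is no reading.
- camera_model(name): a dict with "fx", "fy", "cx", "cy" (pixels), "xyz" and "attitude" of the camera in the world. Camera axes: x right, y down, z forward; pixel columns grow to the right and rows downward; lengths in m; the calibration is good to about 2 mm. The wrist camera is an equidistant fisheye: a pixel r from the principal point sees the ray r / f radians off the axis. A picture is of the moment at which its call begins: read the wrist's pose just before it. camera_model takes no time and is no camera call; for the wrist camera it gives the pose at the moment of the call.
- finish_job(): hands the job in, once; it reports no verdict.
The state is a dict: "t": time; "q": joint angles; "dq": joint speeds; "effort": joint torques, N m; "tool_pos": TCP position; "tool_rot": TCP orientation; "contact_force": force on the tool from outside, world axes, zero at the start; "wrist_torque": the same for the moment, N m; "opening": finger opening in m.
Only numpy, scipy, OpenCV 4.12 (cv2) and the standard library are available. Lean on these libraries where they do the work, as an engineer would, in place of code of your own. Each camera call takes 0.05 s, during which the arm holds its last target.

## Working session

There is one attempt and no reset: what is moved stays moved. The work goes in short steps, Python scripts to look and compute and a shell command to move; the robot and the scene stay as the last step left them, time stands still between calls to the robot, and variables do not carry over. Pictures are saved under pics/ and viewed, and the job is handed in when it is done.

```bash
mkdir -p pics; ls; cat > h.py <<'E'
import numpy as np, cv2
from scipy.spatial.transform import Rotation as R
from station import get_obs, get_image, camera_model, finish_job, grasp_offset
def save(n,im): cv2.imwrite(f'pics/{n}.png', im[:,:,::-1])
E
python3 - <<'E'
from h import *
o=get_obs(); print({k:np.round(v,3) for k,v in o.items()}); print(grasp_offset)
for n in ['side','top','wrist']:
    m=camera_model(n); print(n,m)
    im,d=get_image(n); save(n+'0',im); np.savez(f'pics/{n}0.npz',im=im,d=d)
E
```

```text
pics
{'t': np.float64(0.0), 'q': array([-1.294,  0.053,  1.614,  0.   ,  1.476, -0.119]), 'dq': array([ 0.   ,  0.001, -0.   , -0.   , -0.   , -0.   ]), 'effort': array([ 1.0000e-03, -3.9368e+01, -3.7017e+01, -0.0000e+00,  7.0000e-03,
       -0.0000e+00]), 'tool_pos': array([ 0.241, -0.576,  0.23 ]), 'tool_rot': array([ 2.005,  0.404, -2.005]), 'contact_force': array([ 0.115,  0.008, -1.107]), 'wrist_torque': array([ 0.004,  0.027, -0.029]), 'opening': np.float64(0.085)}
0.0187
side {'fx': 476.1397262417064, 'fy': 476.1397262417064, 'cx': 316.89408838266394, 'cy': 235.94034203151006, 'xyz': array([ 0.52580831, -0.85283756,  0.6513686 ]), 'attitude': array([-2.16112836,  0.03734096, -0.04039645])}
top {'fx': 562.7301595939481, 'fy': 562.7301595939481, 'cx': 326.75543830729066, 'cy': 251.13332705548999, 'xyz': array([ 0.50847133, -0.04488219,  1.38730754]), 'attitude': array([-2.21735321,  2.16188106, -0.06664762])}
wrist {'fx': 371.64829954431775, 'fy': 371.64829954431775, 'cx': 327.00079192903144, 'cy': 237.45130405859726, 'xyz': array([ 0.3152671 , -0.5449806 ,  0.37183999]), 'attitude': array([ 2.3820501 , -1.58733342, -0.25899442])}
```

View pics/top0.png

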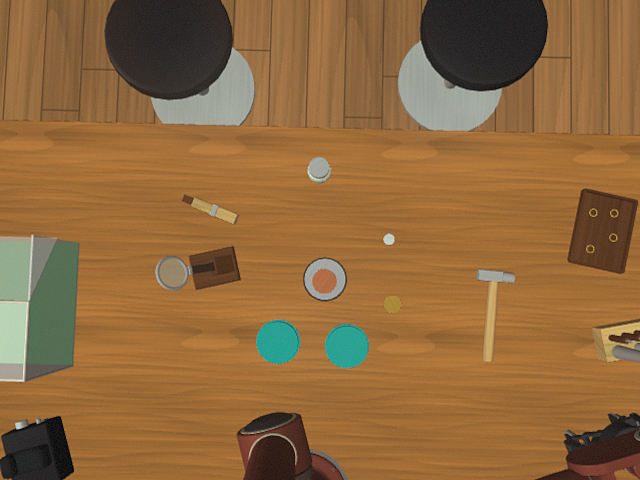

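View pics/side0.png

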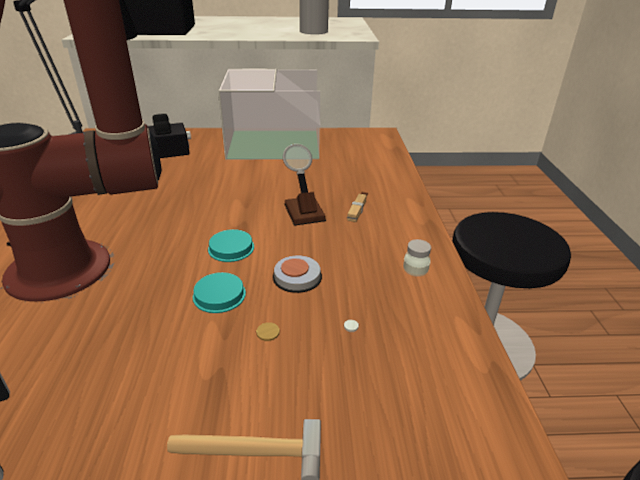

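View pics/wrist0.png

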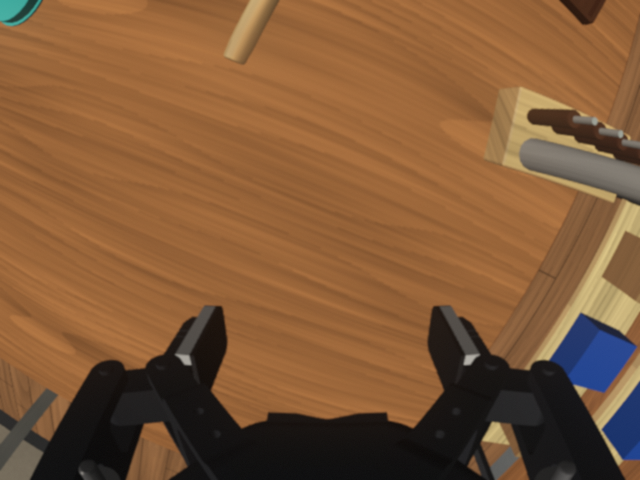

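```bash
cat >> h.py <<'E'
def ray(m,u,v,fish=False):
    x=(u-m['cx'])/m['fx']; y=(v-m['cy'])/m['fy']
    if fish:
        r=np.hypot(x,y); s=np.sin(r)/r if r>1e-9 else 1.
        d=np.array([x*s,y*s,np.cos(r)])
    else: d=np.array([x,y,1.])
    return R.from_rotvec(m['attitude']).apply(d)
def onplane(m,u,v,z,fish=False):
    d=ray(m,u,v,fish); return m['xyz']+d*(z-m['xyz'][2])/d[2]
def proj(m,p,fish=False):
    c=R.from_rotvec(m['attitude']).inv().apply(np.asarray(p,float)-m['xyz'])
    if fish:
        r=np.hypot(c[0],c[1]); t=np.arctan2(r,c[2]); k=t/r if r>1e-9 else 1.
        return np.array([m['cx']+m['fx']*c[0]*k, m['cy']+m['fy']*c[1]*k])
    return np.array([m['cx']+m['fx']*c[0]/c[2], m['cy']+m['fy']*c[1]/c[2]])
def blob(im,lo,hi,roi):
    """largest HSV blob in roi (u0,v0,u1,v1): returns contour, (u,v) centroid, area"""
    u0,v0,u1,v1=roi
    hsv=cv2.cvtColor(im,cv2.COLOR_RGB2HSV)
    k=cv2.inRange(hsv,np.array(lo),np.array(hi)); mm=np.zeros_like(k); mm[v0:v1,u0:u1]=k[v0:v1,u0:u1]
    mm=cv2.morphologyEx(mm,cv2.MORPH_OPEN,np.ones((3,3),np.uint8))
    cs,_=cv2.findContours(mm,cv2.RETR_EXTERNAL,cv2.CHAIN_APPROX_NONE)
    if not cs: return None
    c=max(cs,key=cv2.contourArea); M=cv2.moments(c)
    return c,np.array([M['m10']/M['m00'],M['m01']/M['m00']]),M['m00']
E
python3 - <<'E'
from h import *
print(R.from_rotvec(get_obs()['tool_rot']).as_matrix().round(4))
z=np.load('pics/top0.npz'); im=z['im']; d=z['d']; hsv=cv2.cvtColor(im,cv2.COLOR_RGB2HSV)
for u,v in [(325,282),(310,270),(392,304),(389,239),(278,342),(150,160+100),(450,300),(173,273),(200,268),(215,255),(224,266)]:
    print(u,v,hsv[v,u],d[v,u].round(4), onplane(camera_model('top'),u,v,1.387-d[v,u]).round(3))
save('topcrop',cv2.resize(im[190:370,140:440],None,fx=2.6,fy=2.6,interpolation=cv2.INTER_CUBIC))
s=np.load('pics/side0.npz')['im']
save('sidecrop',cv2.resize(s[120:360,190:440],None,fx=2.5,fy=2.5,interpolation=cv2.INTER_CUBIC))
E
```

```text
[[-4.000e-04  3.856e-01 -9.227e-01]
 [ 1.600e-03 -9.227e-01 -3.856e-01]
 [-1.000e+00 -1.600e-03 -2.000e-04]]
325 282 [ 11 155 176] 1.3592 [ 0.518 -0.04   0.028]
310 270 [ 70   5 168] 1.3672 [ 0.546 -0.003  0.02 ]
392 304 [ 21 175 165] 1.3779 [ 0.468 -0.205  0.009]
389 239 [ 55  14 205] 1.3841 [ 0.628 -0.196  0.003]
278 342 [ 86 192 163] 1.3509 [0.372 0.068 0.036]
150 260 [ 15 175 162] 1.3838 [0.561 0.392 0.003]
450 300 [ 16 175 168] 1.3786 [ 0.482 -0.347  0.008]
173 273 [ 18  78 148] 1.2577 [0.528 0.299 0.129]
200 268 [ 11 107  57] 1.3023 [0.542 0.249 0.085]
215 255 [ 11 137  99] 1.3694 [0.577 0.229 0.018]
224 266 [ 13 157  78] 1.3391 [0.549 0.201 0.048]
```

View pics/topcrop.png

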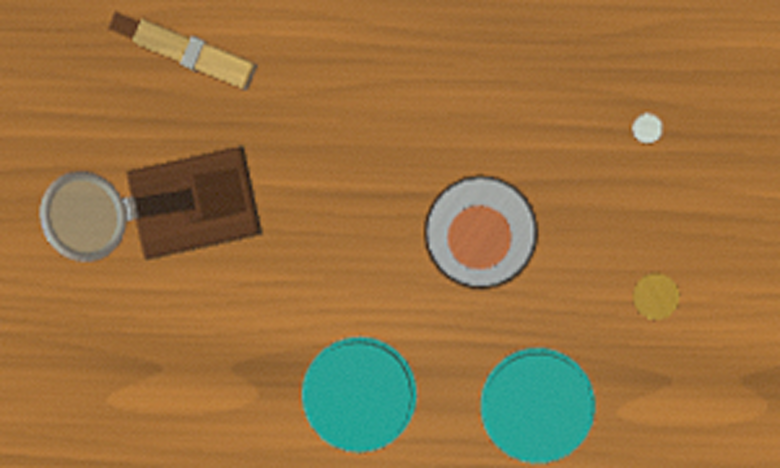

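View pics/sidecrop.png

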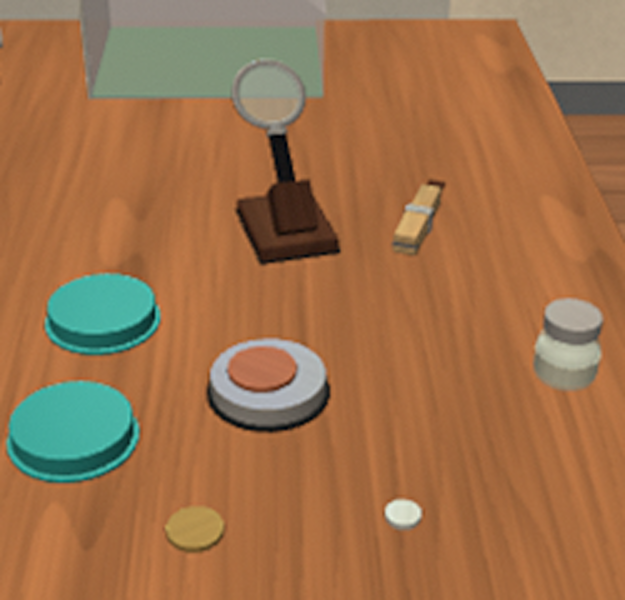

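Candidates in the top view: block = grey steel at (325,279), with the copper disc on it. It is not the turquoise look-alikes at (278,342) and (347,346). Middle disc = brass at (392,304), small disc = silvery at (389,239), magnifier lens at (173,273) in the dark stand at (215,268). The crops confirm these. Next I measure them in both views.

```bash
python3 - <<'E'
from h import *
T=np.load('pics/top0.npz')['im']; S=np.load('pics/side0.npz')['im']; mt=camera_model('top'); ms=camera_model('side')
spec={'large':((3,120,120),(13,230,255),.028,(300,255,350,305),(270,250,325,285),.060),
'middle':((18,150,90),(30,255,255),.006,(375,285,410,325),(250,315,290,345),.044),
'small':((0,0,150),(180,60,255),.006,(375,225,405,255),(335,310,365,340),.028)}
for k,(lo,hi,z,rt,rs,D) in spec.items():
    for n,m,I,r in(('top',mt,T,rt),('side',ms,S,rs)):
        b=blob(I,lo,hi,r)
        if b is None: print(k,n,'none');continue
        c,uv,a=b; P=np.array([onplane(m,*p[0],z)[:2] for p in c]); ctr,rad=cv2.minEnclosingCircle(P.astype(np.float32)*1000)
        print(k,n,uv.round(1),onplane(m,*uv,z)[:2].round(4),'circ',np.round(ctr,1),'D',round(2*rad,1))
# lens ring + stand
b=blob(T,(0,0,90),(180,60,255),(150,250,186,295)); print('lens',b[1],b[2],cv2.boundingRect(b[0]))
(c,r)=cv2.minEnclosingCircle(b[0]); print(c,r)
b=blob(T,(0,60,30),(14,200,125),(185,240,245,295)); print('stand',b[1],cv2.minAreaRect(b[0]))
bx=cv2.boxPoints(cv2.minAreaRect(b[0])); print([onplane(mt,*p,.018)[:2].round(4) for p in bx])
b=blob(S,(0,0,90),(180,60,255),(275,140,320,180)); 
if b: print('lens side',b[1],cv2.fitEllipse(b[0]))
E
```

```text
large top [324.1 280.9] [ 0.5201 -0.0382] circ [520.5 -38.4] D 57.6
large side [298.1 257.8] [ 0.5294 -0.0091] circ [526.1 -37.5] D 167.7
middle top [391.8 303.5] [ 0.4694 -0.2051] circ [ 469.5 -205.3] D 44.2
middle side none
small top [388.3 238.9] [ 0.6276 -0.1936] circ [ 627.7 -193.8] D 27.3
small side [350.6 324.6] [ 0.6276 -0.1959] circ [ 627.5 -195.6] D 28.5
lens [168.54399323 273.07445008] 197.0 (155, 256, 31, 34)
(171.42105102539062, 272.84210205078125) 17.094026565551758
stand [215.13720838 267.3921181 ] ((214.14060974121094, 267.41778564453125), (34.558258056640625, 46.14634704589844), 78.11134338378906)
[array([0.5742, 0.2949]), array([0.6002, 0.1857]), array([0.5183, 0.1655]), array([0.4925, 0.2743])]
lens side [296.69961121 149.51258441] ((297.2606201171875, 149.78961181640625), (23.012449264526367, 51.4205207824707), 92.1823501586914)
```

```bash
python3 -m crank '[[[0.228,0.371,-0.08,80.7],[0.228,0.371,-0.08,80.7],[0.228,0.371,-0.08,80.7],[0.228,0.371,-0.08,80.7],[0.228,0.371,-0.08,80.7]]]' 1 40
```

```text
t: 0.57
tool_pos: [0.3487, -0.4003, 0.1929]
tool_rot: [1.598, 0.901, -1.598]
contact_force: [1.0, 0.1, -0.0]
opening: 0.0852
```

```bash
python3 -m crank '[[[0.120,0.195,-0.043,44.9],[0.120,0.195,-0.043,44.9],[0.120,0.195,-0.043,44.9],[0.120,0.195,-0.043,44.9],[0.120,0.195,-0.043,44.9]]]'; python3 - <<'E'
from h import *
o=get_obs(); print(o['tool_pos'],R.from_rotvec(o['tool_rot']).as_matrix()[:,1])
E
```

```text
t: 0.98
tool_pos: [0.456, -0.2257, 0.1547]
tool_rot: [1.149, 1.246, -1.149]
contact_force: [1.6, -0.4, 0.2]
opening: 0.0856
[ 0.45603773 -0.22574068  0.15474282] [9.96724244e-01 8.08749982e-02 1.24262923e-04]
```

```bash
python3 -m crank '[[[0.0126,0.0205,-0.04,9.1],[0.0126,0.0205,-0.04,9.1],[0.0126,0.0205,-0.04,9.1]]]' 0.7; python3 - <<'E'
from h import *
o=get_obs(); print(o['tool_pos'],R.from_rotvec(o['tool_rot']).as_matrix()[:,1])
m=camera_model('wrist');print(m)
im,d=get_image('wrist'); save('w1',im); np.savez('pics/w1.npz',im=im,d=d)
print(proj(m,[.469,-.205,.006],True))
E
```

```text
t: 1.23
tool_pos: [0.4667, -0.2044, 0.1118]
tool_rot: [1.033, 1.319, -1.034]
contact_force: [-1.0, -0.1, 0.1]
opening: 0.0598
[ 0.46670516 -0.20437142  0.11176165] [ 0.9719289   0.23523152 -0.00451072]
{'fx': 371.64829954431775, 'fy': 371.64829954431775, 'cx': 327.00079192903144, 'cy': 237.45130405859726, 'xyz': array([ 0.44777505, -0.12580258,  0.25379129]), 'attitude': array([2.80472904, 0.33467691, 0.04624261])}
[331.76714964 237.91708752]
```

View pics/w1.png

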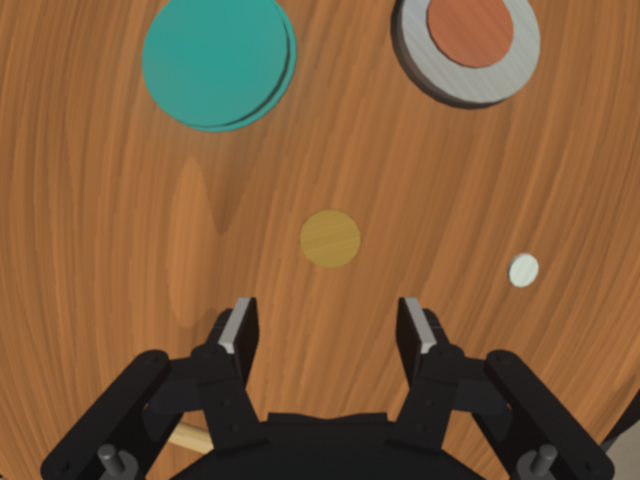

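```bash
cat >> h.py <<'E'
def circ(P):
    A=np.c_[2*P,np.ones(len(P))]; s=np.linalg.lstsq(A,(P**2).sum(1),rcond=None)[0]
    return s[:2],np.sqrt(s[2]+s[0]**2+s[1]**2)
SPEC={'large':((3,110,100),(13,230,255)),'middle':((18,150,90),(30,255,255)),'small':((0,0,140),(180,60,255))}
def wdisc(im,m,k,z,roi):
    b=blob(im,*SPEC[k],roi)
    if b is None: print(k,'none');return
    P=np.array([onplane(m,*p[0],z,True)[:2] for p in b[0]])
    c,r=circ(P); print(k,'px',b[1].round(1),'centre',c.round(4),'D mm',round(2000*r,1)); return c
E
python3 - <<'E'
from h import *
im=np.load('pics/w1.npz')['im']; m=camera_model('wrist')
wdisc(im,m,'middle',.006,(280,190,380,285)); wdisc(im,m,'small',.006,(500,240,550,300)); wdisc(im,m,'large',.028,(410,0,530,75))
o=get_obs(); print(o['tool_pos'],R.from_rotvec(o['tool_rot']).as_matrix()[:,1])
E
```

```text
middle px [329.6 238.2] centre [ 0.4689 -0.2086] D mm 42.6
small px [523.1 269.8] centre [ 0.6278 -0.198 ] D mm 27.8
large px [470.7  29.9] centre [ 0.522  -0.0447] D mm 54.1
[ 0.46747344 -0.20603387  0.11373046] [ 0.9726218   0.23238248 -0.00228323]
```

```bash
python3 -m crank '[[[0,0,-0.035,0],[0,0,-0.035,0],[0,0,-0.035,0],[0,0,-0.035,0]]]' 0.7; python3 - <<'E'
from h import *
o=get_obs(); print(o['tool_pos'],R.from_rotvec(o['tool_rot']).as_matrix()[:,:2].T, np.abs(o['dq']).max())
m=camera_model('wrist')
im,d=get_image('wrist'); save('w2',im); np.savez('pics/w2.npz',im=im,d=d)
wdisc(im,m,'middle',.006,(270,190,390,350)); wdisc(im,m,'small',.006,(500,240,600,360)); wdisc(im,m,'large',.028,(410,0,560,75))
E
```

```text
t: 1.62
tool_pos: [0.4687, -0.2084, 0.0818]
tool_rot: [1.036, 1.308, -1.036]
contact_force: [0.7, 0.7, 1.3]
opening: 0.0595
[ 0.46865609 -0.2084009   0.08177385] [[ 0.0016095  -0.00109011 -0.99999811]
 [ 0.97320219  0.22994729  0.0013157 ]] 0.017075367154643036
middle px [327.5 244.9] centre [ 0.4676 -0.2055] D mm 42.4
small px [540.2 276.8] centre [ 0.6244 -0.1941] D mm 27.6
large px [488.2  21.5] centre [ 0.5217 -0.0479] D mm 45.5
```

View pics/w2.png

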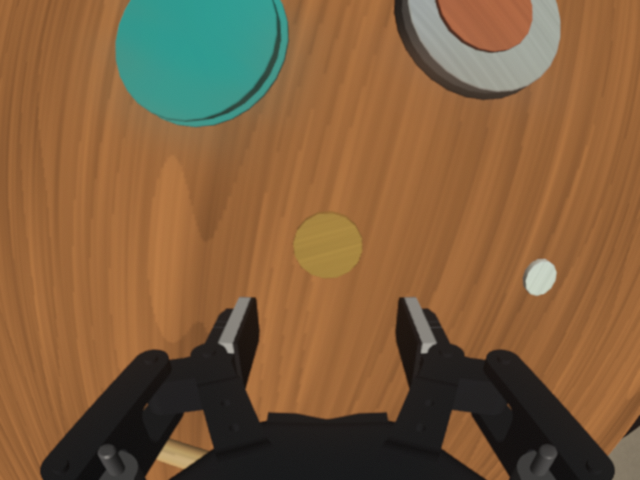

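```bash
python3 - <<'E'
from h import *
for i in range(8):
    o=get_obs(); m=camera_model('wrist'); im,d=get_image('wrist')
    c=wdisc(im,m,'middle',.006,(270,190,390,350))
    M=R.from_rotvec(o['tool_rot']).as_matrix(); print('tool',o['tool_pos'].round(4), 'q',o['q'].round(4),'cam rel',(M.T@(m['xyz']-o['tool_pos'])).round(4), 'disc in tool',(M.T@(np.r_[c,.006]-o['tool_pos'])).round(4))
E
```

```text
middle px [326.8 244.2] centre [ 0.4676 -0.2055] D mm 42.4
tool [ 0.4691 -0.2085  0.0823] q [-5.6330e-01 -7.4500e-02  1.9997e+00 -1.0000e-04  1.2132e+00 -7.9560e-01] cam rel [-0.1417 -0.0006 -0.0815] disc in tool [ 0.0763 -0.0009 -0.0035]
middle px [326.5 244.2] centre [ 0.4676 -0.2055] D mm 42.4
tool [ 0.4692 -0.2085  0.0824] q [-0.5631 -0.0746  1.9996 -0.      1.213  -0.7957] cam rel [-0.1416 -0.0006 -0.0815] disc in tool [ 0.0764 -0.0011 -0.0035]
middle px [326.5 244.5] centre [ 0.4676 -0.2055] D mm 42.4
tool [ 0.4692 -0.2083  0.0823] q [-0.5629 -0.0746  1.9998 -0.      1.2129 -0.7958] cam rel [-0.1416 -0.0006 -0.0815] disc in tool [ 0.0763 -0.0011 -0.0033]
middle px [326.6 245. ] centre [ 0.4676 -0.2055] D mm 42.4
tool [ 0.4691 -0.2082  0.082 ] q [-0.5628 -0.0744  2.0002 -0.      1.2128 -0.7958] cam rel [-0.1416 -0.0006 -0.0815] disc in tool [ 0.076  -0.001  -0.0031]
middle px [326.9 245.6] centre [ 0.4676 -0.2055] D mm 42.4
tool [ 0.4689 -0.2079  0.0817] q [-0.5626 -0.0742  2.0006 -0.      1.2127 -0.7959] cam rel [-0.1417 -0.0006 -0.0815] disc in tool [ 0.0757 -0.0008 -0.0028]
middle px [327.2 246.2] centre [ 0.4676 -0.2055] D mm 42.4
tool [ 0.4687 -0.2077  0.0813] q [-0.5624 -0.0739  2.001  -0.      1.2127 -0.7959] cam rel [-0.1417 -0.0006 -0.0815] disc in tool [ 0.0753 -0.0006 -0.0025]
middle px [327.5 246.7] centre [ 0.4676 -0.2055] D mm 42.4
tool [ 0.4686 -0.2075  0.081 ] q [-0.5623 -0.0737  2.0013  0.      1.2126 -0.7959] cam rel [-0.1416 -0.0006 -0.0815] disc in tool [ 0.075  -0.0005 -0.0023]
middle px [327.6 247.1] centre [ 0.4676 -0.2055] D mm 42.3
tool [ 0.4684 -0.2074  0.0808] q [-0.5622 -0.0735  2.0015  0.      1.2126 -0.7959] cam rel [-0.1416 -0.0006 -0.0815] disc in tool [ 0.0748 -0.0004 -0.0021]
```

```bash
python3 -m crank '[[[0,0.001,-0.03,0],[0,0.001,-0.055,0],[0,0.001,-0.055,0],[0,0.001,-0.055,0],[0,0.001,-0.055,0]]]' 0.7; python3 - <<'E'
from h import *
for i in range(2):
    o=get_obs(); m=camera_model('wrist'); im,d=get_image('wrist')
    c=wdisc(im,m,'middle',.006,(270,190,390,350))
    M=R.from_rotvec(o['tool_rot']).as_matrix(); print('tool',o['tool_pos'].round(4), (M.T@(np.r_[c,.006]-o['tool_pos'])).round(4))
save('w3',im)
E
```

```text
t: 2.48
tool_pos: [0.4688, -0.2066, 0.0263]
tool_rot: [1.035, 1.31, -1.035]
contact_force: [0.6, 0.5, 0.4]
opening: 0.0597
middle px [326.9 285.9] centre [ 0.4677 -0.2053] D mm 42.6
tool [ 0.4688 -0.2066  0.0263] [ 0.0203 -0.0008 -0.0015]
middle px [325.8 284.2] centre [ 0.4676 -0.2052] D mm 42.6
tool [ 0.4693 -0.2069  0.0269] [ 0.0209 -0.0013 -0.0021]
```

View pics/w3.png

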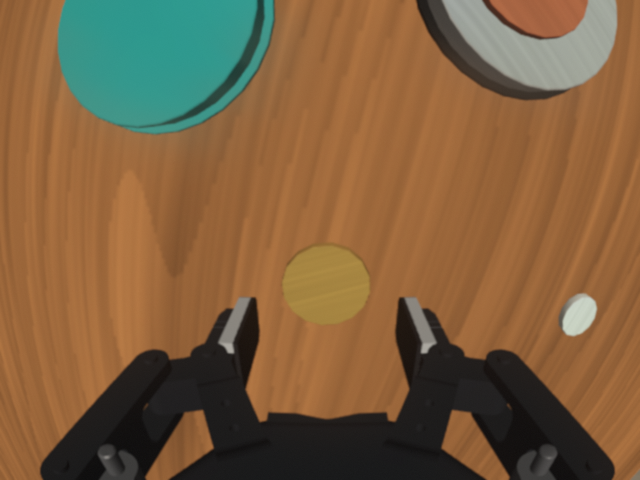

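```bash
python3 -m crank '[[[-0.001,0.0015,-0.012,0],[-0.001,0.0015,-0.024,0],[-0.001,0.0015,-0.024,0],[-0.001,0.0015,-0.024,0]]]' 0.7; python3 - <<'E'
from h import *
for i in range(1):
    o=get_obs(); m=camera_model('wrist'); im,d=get_image('wrist')
    c=wdisc(im,m,'middle',.006,(260,190,390,380))
    M=R.from_rotvec(o['tool_rot']).as_matrix(); print('tool',o['tool_pos'].round(4), (M.T@(np.r_[c,.006]-o['tool_pos'])).round(4))
save('w4',im[200:440,180:480])
E
```

```text
t: 2.92
tool_pos: [0.466, -0.204, -0.0003]
tool_rot: [1.035, 1.314, -1.036]
contact_force: [-0.2, 0.0, 0.2]
opening: 0.0597
middle px [331.8 318.8] centre [ 0.4676 -0.2051] D mm 42.7
tool [ 4.66e-01 -2.04e-01 -3.00e-04] [-0.0063  0.0013  0.0015]
```

View pics/w4.png

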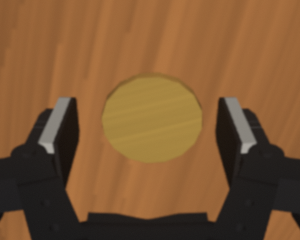

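```bash
python3 -m crank '[[[0,0,0,0],[0,0,0,0],[0,0,0,0],[0,0,0,0],[0,0,0,0]]]' 0.45 30; python3 - <<'E'
from h import *
o=get_obs(); m=camera_model('wrist'); im,d=get_image('wrist'); print(o['tool_pos'])
save('w5',im[200:440,180:480])
E
```

```text
t: 3.38
tool_pos: [0.4676, -0.2049, 0.0018]
tool_rot: [1.035, 1.31, -1.035]
contact_force: [-1.1, 1.5, 3.9]
opening: 0.0412
[ 0.46759984 -0.20494722  0.0018224 ]
```

View pics/w5.png

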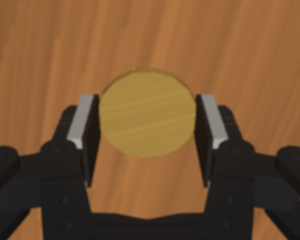

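```bash
python3 -m crank '[[[0,0,0,0],[0,0,0,0],[0,0,0,0]]]' 0.3 30; python3 -m crank '[[[0,0,0.01,0],[0,0,0.03,0],[0,0,0.06,0],[0,0,0.06,0]]]'; python3 - <<'E'
from h import *
o=get_obs(); m=camera_model('wrist'); im,d=get_image('wrist'); print(o['tool_pos'])
save('w6',im)
E
```

```text
t: 3.68
tool_pos: [0.4676, -0.205, 0.0018]
tool_rot: [1.035, 1.31, -1.035]
contact_force: [-1.4, 1.5, 5.9]
opening: 0.0415
t: 4.02
tool_pos: [0.4703, -0.2066, 0.0667]
tool_rot: [1.035, 1.301, -1.033]
contact_force: [1.5, 0.0, 0.9]
opening: 0.0414
[ 0.47026799 -0.20661697  0.06674536]
```

View pics/w6.png

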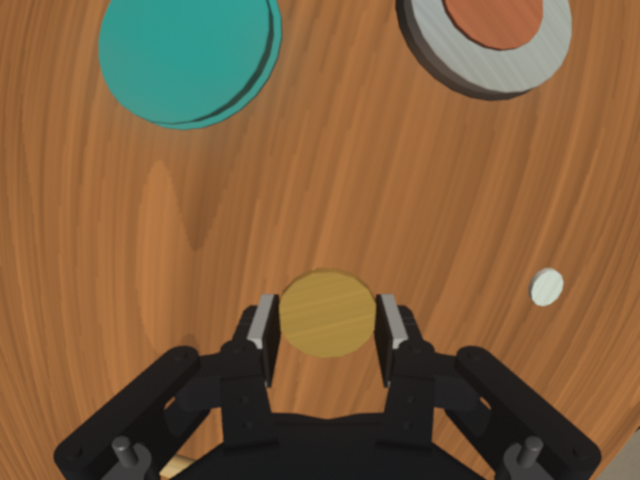

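```bash
python3 -m crank '[[[0.005,0.02,0.04,0],[0.0525,0.1665,0.05,0],[0.0525,0.1665,0.05,0],[0.0525,0.1665,0.05,0],[0.0525,0.1665,0.05,0]]]';python3 -m crank '[[[0.003,0.009,0.001,0],[0.003,0.009,0.001,0],[0.003,0.009,0.001,0],[0.003,0.009,0.001,0]]]'; cat >> h.py <<'E'
def look(n,items):
    o=get_obs(); m=camera_model('wrist'); im,d=get_image('wrist'); save(n,im); np.savez(f'pics/{n}.npz',im=im,d=d)
    M=R.from_rotvec(o['tool_rot']).as_matrix(); print('tool',o['tool_pos'].round(4),'F',o['contact_force'].round(1),'op',o['opening'].round(4))
    for k,z,roi in items:
        c=wdisc(im,m,k,z if z<1 else o['tool_pos'][2]+z-10,roi)
        if c is not None: print('   world offset from tool',(c-o['tool_pos'][:2]).round(4))
E
python3 - <<'E'
from h import *
look('w7',[('large',.028,(250,160,400,310)),('middle',10+.0042,(275,260,380,365))])
E
```

```text
t: 4.48
tool_pos: [0.5193, -0.0355, 0.1105]
tool_rot: [1.035, 1.312, -1.035]
contact_force: [0.1, -1.6, -1.0]
opening: 0.0413
t: 4.82
tool_pos: [0.5218, -0.0302, 0.1113]
tool_rot: [1.035, 1.312, -1.037]
contact_force: [0.2, 0.2, -1.1]
opening: 0.0415Traceback (most recent call last):
  File "<stdin>", line 2, in <module>
  File "h.py", line 41, in look
    M=R.from_rotvec(o['tool_rot']).as_matrix(); print('tool',o['tool_pos'].round(4),'F',o['contact_force'].round(1),'op',o['opening'].round(4))
                                                                                                                         ^^^^^^^^^^^^^^^^^^
AttributeError: 'float' object has no attribute 'round'
```

View pics/w7.png

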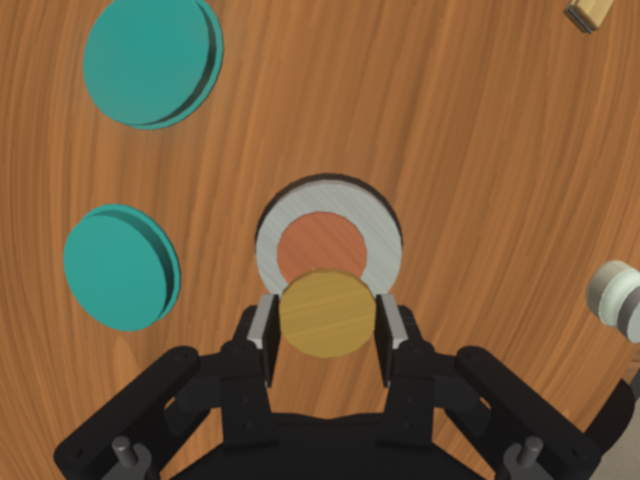

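```bash
sed -i "s/o\['opening'\].round(4)/round(float(o['opening']),4)/" h.py; sed -i 's/^def wdisc(im,m,k,z,roi):/def wdisc(im,m,k,z,roi,vmax=999):/; s/for p in b\[0\]\])$/for p in b[0] if p[0][1]<vmax])/' h.py
sed -i "s/    for k,z,roi in items:/    for k,z,roi,*vm in items:/; s/z-10,roi)/z-10,roi,*vm)/" h.py
python3 -m crank '[[[0.0,-0.006,0.015,0],[0.0,-0.006,0.015,0],[0.0,-0.006,0.015,0],[0.0,-0.006,0.015,0]]]'
python3 - <<'E'
from h import *
for i in range(2): look('w8',[('large',.028,(250,160,400,310),262),('middle',10+.0042,(275,260,380,365))])
E
```

```text
t: 5.2
tool_pos: [0.5224, -0.0359, 0.1269]
tool_rot: [1.036, 1.31, -1.036]
contact_force: [-0.7, 0.0, -0.6]
opening: 0.0413
tool [ 0.5224 -0.0359  0.1269] F [-0.7  0.  -0.6] op 0.0413
large px [322.3 236.1] centre [ 0.5187 -0.0375] D mm 57.6
   world offset from tool [-0.0037 -0.0016]
middle px [327.  313.9] centre [ 0.5218 -0.0363] D mm 42.5
   world offset from tool [-0.0007 -0.0004]
tool [ 0.5222 -0.0356  0.1266] F [ 0.1  0.5 -1. ] op 0.0412
large px [322.6 236.5] centre [ 0.5188 -0.0375] D mm 57.7
   world offset from tool [-0.0035 -0.0019]
middle px [327.  313.9] centre [ 0.5216 -0.0361] D mm 42.5
   world offset from tool [-0.0006 -0.0004]
```

View pics/w8.png

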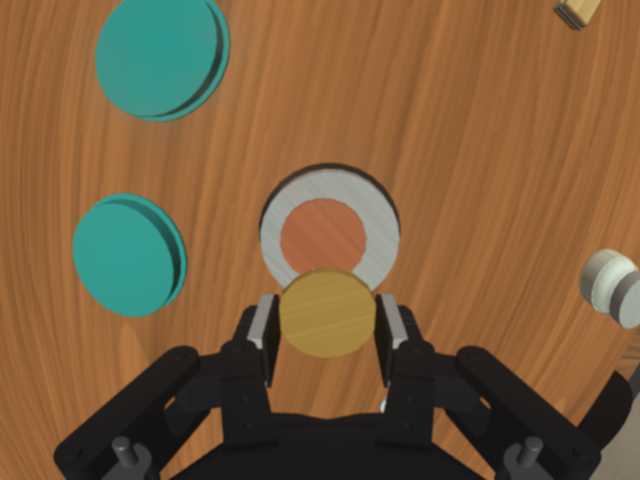

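```bash
python3 -m crank '[[[-0.0028,-0.0015,-0.03,0],[-0.0028,-0.0015,-0.06,0],[-0.0028,-0.0015,-0.078,0],[-0.0028,-0.0015,-0.078,0],[-0.0028,-0.0015,-0.078,0]]]'
python3 - <<'E'
from h import *
for i in range(2): look('w9',[('large',.028,(200,160,450,330),265),('middle',10+.0042,(275,260,380,365))])
E
```

```text
t: 5.72
tool_pos: [0.5186, -0.0364, 0.0478]
tool_rot: [1.034, 1.314, -1.037]
contact_force: [-0.1, -0.1, 0.2]
opening: 0.041
tool [ 0.5186 -0.0364  0.0478] F [-0.1 -0.1  0.2] op 0.041
large px [330.  262.1] centre [ 0.5187 -0.0358] D mm 56.1
   world offset from tool [0.0001 0.0006]
middle px [327.  313.2] centre [ 0.5179 -0.0364] D mm 41.5
   world offset from tool [-0.0007 -0.0001]
tool [ 0.5201 -0.0367  0.0496] F [ 0.3 -0.5 -0.5] op 0.0411
large px [325.5 260.8] centre [ 0.5186 -0.0359] D mm 56.3
   world offset from tool [-0.0015  0.0008]
middle px [326.9 313.4] centre [ 0.5193 -0.0368] D mm 41.5
   world offset from tool [-0.0008 -0.0001]
```

View pics/w9.png

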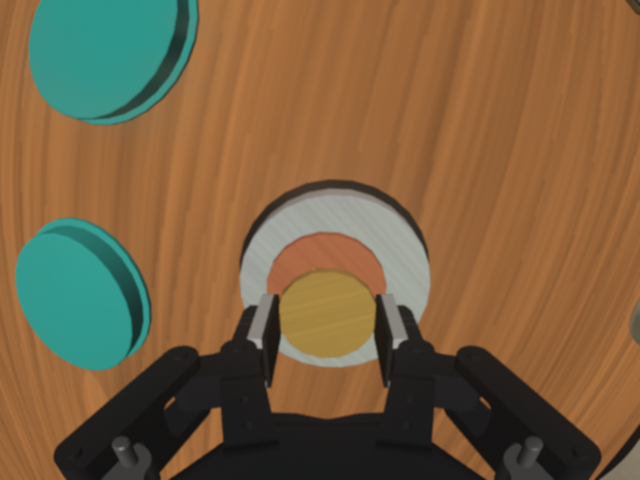

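```bash
python3 -m crank '[[[0,0,-0.005,0],[0,0,-0.01,0],[0,0,-0.013,0],[0,0,-0.013,0],[0,0,-0.013,0]]]'
python3 - <<'E'
from h import *
o=get_obs(); m=camera_model('wrist')
im=np.load('pics/w9.npz')['im']
for i in range(3):
  look('w10',[('middle',10+.0042,(275,260,380,365))])
E
```

```text
t: 6.23
tool_pos: [0.5197, -0.0367, 0.036]
tool_rot: [1.035, 1.311, -1.035]
contact_force: [-0.1, -0.5, -0.5]
opening: 0.0414
tool [ 0.5197 -0.0367  0.036 ] F [-0.1 -0.5 -0.5] op 0.0414
middle px [326.6 315.2] centre [ 0.519  -0.0375] D mm 40.5
   world offset from tool [-0.0007 -0.0009]
tool [ 0.5199 -0.0367  0.0362] F [ 0.6 -0.2 -1.5] op 0.0412
middle px [326.6 315.4] centre [ 0.5193 -0.0376] D mm 40.4
   world offset from tool [-0.0006 -0.0009]
tool [ 0.52   -0.0367  0.0363] F [ 0.6 -0.9 -1.1] op 0.0413
middle px [326.6 315.1] centre [ 0.5192 -0.0376] D mm 40.4
   world offset from tool [-0.0008 -0.0009]
```

View pics/w10.png

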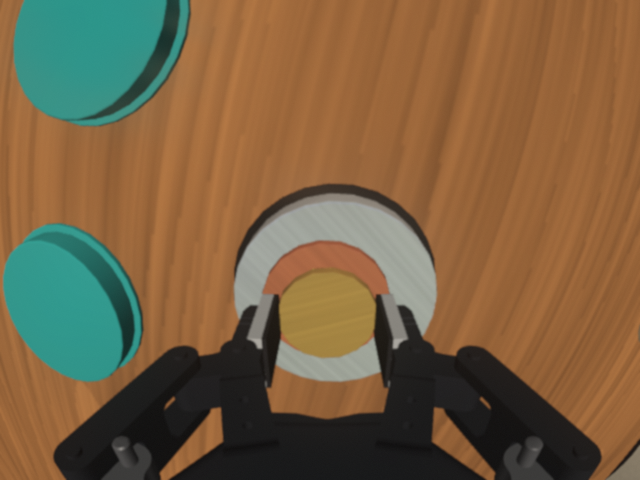

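```bash
python3 -m crank '[[[-0.0004,0,-0.002,0],[-0.0004,0,-0.004,0],[-0.0004,0,-0.005,0],[-0.0004,0,-0.005,0]]]'; python3 -m crank '[[[0,0,-0.0005,0],[0,0,-0.001,0],[0,0,-0.001,0]]]'
```

```text
t: 6.72
tool_pos: [0.5191, -0.0366, 0.0307]
tool_rot: [1.035, 1.312, -1.036]
contact_force: [-0.3, 0.5, -1.0]
opening: 0.0412
t: 6.97
tool_pos: [0.5194, -0.0367, 0.0302]
tool_rot: [1.035, 1.311, -1.035]
contact_force: [-0.4, -0.1, -0.2]
opening: 0.0414
```

```bash
python3 -m crank '[[[0,0,-0.0005,0],[0,0,-0.001,0],[0,0,-0.001,0]]]'; python3 -m crank '[[[0,0,-0.0005,0],[0,0,-0.0005,0],[0,0,-0.0005,0]]]'
```

```text
t: 7.22
tool_pos: [0.5196, -0.0367, 0.0298]
tool_rot: [1.035, 1.311, -1.035]
contact_force: [-2.6, 0.7, 4.4]
opening: 0.0412
t: 7.47
tool_pos: [0.5196, -0.0367, 0.0298]
tool_rot: [1.035, 1.311, -1.035]
contact_force: [-3.8, 0.2, 8.0]
opening: 0.0414
```

```bash
python3 -m crank '[[[0,0,0.001,0],[0,0,0.001,0],[0,0,0.001,0]]]' 0.55; python3 -m crank '[[[0,0,0,0],[0,0,0,0]]]' 0.65;  python3 -m crank '[[[0,0,0.01,0],[0,0,0.04,0],[0,0,0.07,0],[0,0,0.1,0],[0,0,0.1,0]]]'; python3 - <<'E'
from h import *
look('w11',[('large',.028,(230,170,400,310)),('middle',.034,(230,170,400,310))])
E
```

```text
t: 7.72
tool_pos: [0.5196, -0.0367, 0.0296]
tool_rot: [1.035, 1.31, -1.035]
contact_force: [-0.6, 0.4, 0.4]
opening: 0.047
t: 7.88
tool_pos: [0.5194, -0.0367, 0.0295]
tool_rot: [1.035, 1.311, -1.035]
contact_force: [0.2, 0.0, -0.1]
opening: 0.0557
t: 8.3
tool_pos: [0.5239, -0.0376, 0.1379]
tool_rot: [1.038, 1.299, -1.029]
contact_force: [1.6, -0.4, 0.7]
opening: 0.0556
tool [ 0.5239 -0.0376  0.1379] F [ 1.6 -0.4  0.7] op 0.0556
large px [319.1 230.3] centre [ 0.5187 -0.0378] D mm 57.8
   world offset from tool [-0.0052 -0.0001]
middle px [317.1 254.3] centre [ 0.5206 -0.0522] D mm 14.0
   world offset from tool [-0.0033 -0.0146]
```

View pics/w11.png

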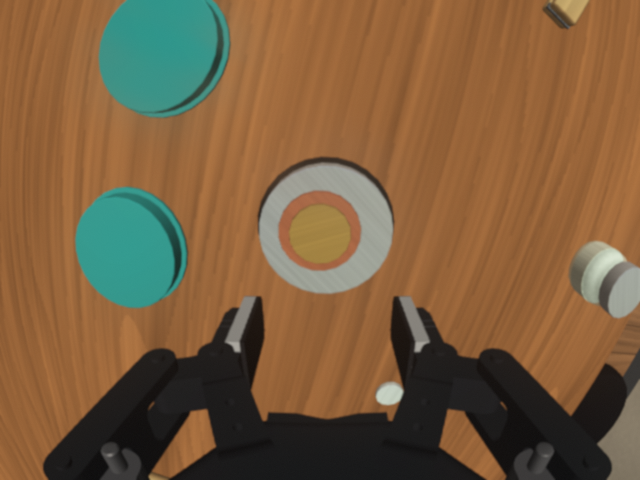

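```bash
python3 - <<'E'
from h import *
im=np.load('pics/w11.npz')['im']; hsv=cv2.cvtColor(im,cv2.COLOR_RGB2HSV); print(hsv[225,315],hsv[240,325],hsv[215,320],hsv[200,320],hsv[230,285],hsv[260,320])
SPEC['middle']=((16,100,80),(30,255,255))
look('w12',[('large',.028,(230,170,400,310)),('middle',.034,(285,195,355,270))])
E
```

```text
[ 20 148 165] [ 20 148 167] [ 20 147 163] [ 10 144 166] [ 10 151 166] [ 20 150 162]
tool [ 0.5226 -0.0373  0.135 ] F [-0.3 -0.3 -1.3] op 0.0554
large px [321.  232.2] centre [ 0.5184 -0.0376] D mm 57.7
   world offset from tool [-0.0042 -0.0002]
middle px [321.4 235.4] centre [ 0.5187 -0.0374] D mm 42.5
   world offset from tool [-0.0039 -0.0001]
```

```bash
sed -i "s/'middle':((18,150,90)/'middle':((16,100,80)/" h.py; python3 -m crank '[[[0.105,-0.158,0.0,0],[0.105,-0.158,0,0],[0.105,-0.158,-0.02,0],[0.105,-0.158,-0.045,0],[0.105,-0.158,-0.045,0]]]' 0.55;  python3 -m crank '[[[0.0,0,-0.025,0],[0,0,-0.025,0],[0,0,-0.025,0]]]'; python3 - <<'E'
from h import *
for i in range(2): look('w13',[('small',.006,(270,180,400,340))])
E
```

```text
t: 8.82
tool_pos: [0.6249, -0.1969, 0.0827]
tool_rot: [1.036, 1.311, -1.037]
contact_force: [-0.1, 0.5, 0.4]
opening: 0.0471
t: 9.07
tool_pos: [0.6217, -0.1936, 0.056]
tool_rot: [1.035, 1.318, -1.038]
contact_force: [0.9, -1.2, 1.1]
opening: 0.047
tool [ 0.6217 -0.1936  0.056 ] F [ 0.9 -1.2  1.1] op 0.047
small px [336.1 269.4] centre [ 0.6261 -0.1942] D mm 27.6
   world offset from tool [ 0.0043 -0.0007]
tool [ 0.6231 -0.1938  0.0583] F [0.3 0.3 0. ] op 0.0465
small px [333.4 266.8] centre [ 0.626  -0.1942] D mm 27.6
   world offset from tool [ 0.0029 -0.0005]
```

View pics/w13.png

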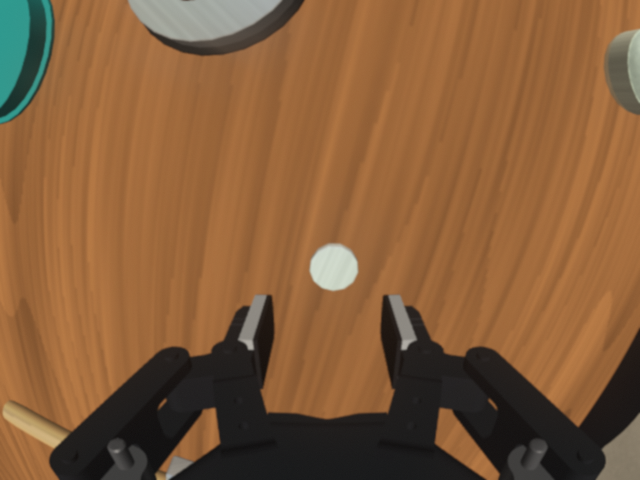

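```bash
python3 -m crank '[[[0,0,-0.015,0],[0,0,-0.035,0],[0,0,-0.035,0],[0,0,-0.035,0],[0,0,-0.035,0]]]' 0.55; python3 - <<'E'
from h import *
for i in range(2): look('w14',[('small',.006,(270,180,400,340))])
E
```

```text
t: 9.58
tool_pos: [0.6249, -0.1945, 0.0257]
tool_rot: [1.035, 1.31, -1.034]
contact_force: [-0.0, -0.1, 0.9]
opening: 0.0469
tool [ 0.6249 -0.1945  0.0257] F [-0.  -0.1  0.9] op 0.0469
small px [330.6 289.5] centre [ 0.6257 -0.1938] D mm 27.8
   world offset from tool [0.0008 0.0008]
tool [ 0.6253 -0.1948  0.0262] F [ 0.4  0.4 -0.2] op 0.0469
small px [329.8 288.3] centre [ 0.6257 -0.1938] D mm 27.7
   world offset from tool [0.0004 0.001 ]
```

```bash
python3 -m crank '[[[0,0.001,-0.01,0],[0,0.001,-0.021,0],[0,0.001,-0.021,0],[0,0.001,-0.021,0],[0,0.001,-0.021,0]]]' 0.45; python3 -m crank '[[[0,0,0,0],[0,0,0,0],[0,0,0,0],[0,0,0,0],[0,0,0,0]]]' 0.25 25; python3 - <<'E'
from h import *
look('w15',[('small',.006,(270,180,400,370))])
im=np.load('pics/w15.npz')['im']; save('w15c',cv2.resize(im[220:400,220:440],None,fx=3,fy=3))
E
```

```text
t: 10.1
tool_pos: [0.6241, -0.1936, 0.0031]
tool_rot: [1.035, 1.312, -1.036]
contact_force: [-0.4, 0.5, -0.6]
opening: 0.038
t: 10.52
tool_pos: [0.6248, -0.1939, 0.0042]
tool_rot: [1.035, 1.31, -1.035]
contact_force: [0.6, 0.1, 0.8]
opening: 0.0248
tool [ 0.6248 -0.1939  0.0042] F [0.6 0.1 0.8] op 0.0248
small px [327.  312.2] centre [ 0.6241 -0.194 ] D mm 27.6
   world offset from tool [-0.0008 -0.0001]
```

View pics/w15c.png

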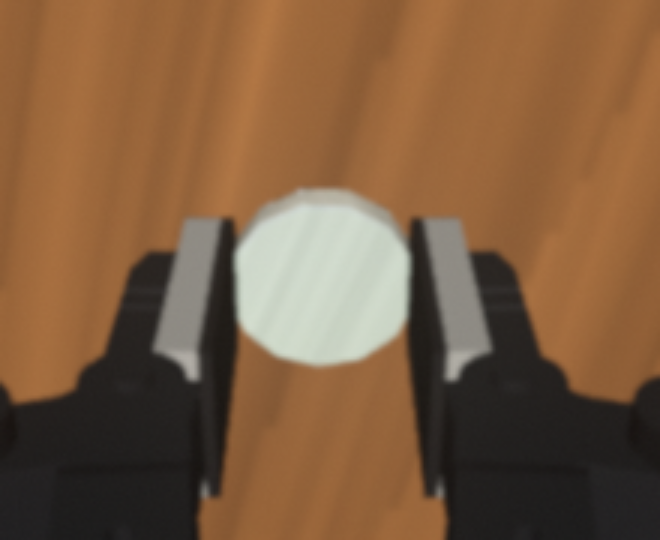

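```bash
python3 -m crank '[[[0,0,0,0],[0,0,0,0]]]' 0.2 30; python3 -m crank '[[[0,0,0.005,0],[0,0,0.02,0],[0,0,0.05,0],[0,0,0.09,0],[0,0,0.12,0]]]'; python3 - <<'E'
from h import *
look('w16',[('small',10.0018,(270,180,400,370))])
E
```

```text
t: 10.73
tool_pos: [0.6248, -0.1939, 0.0042]
tool_rot: [1.035, 1.31, -1.035]
contact_force: [0.4, -0.6, 2.3]
opening: 0.0242
t: 11.15
tool_pos: [0.6248, -0.1938, 0.1271]
tool_rot: [1.035, 1.309, -1.035]
contact_force: [0.5, 0.1, 0.7]
opening: 0.0245
tool [ 0.6248 -0.1938  0.1271] F [0.5 0.1 0.7] op 0.0245
small px [327.  312.1] centre [ 0.624  -0.1939] D mm 27.5
   world offset from tool [-0.0008 -0.0001]
```

View pics/w16.png

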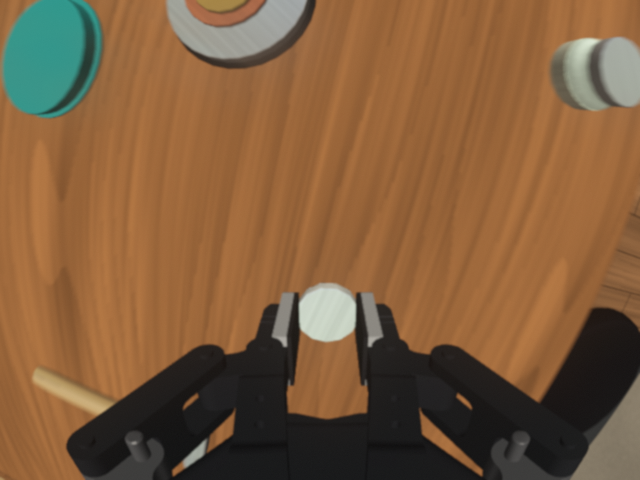

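```bash
python3 -m crank '[[[-0.105,0.1565,0,0],[-0.105,0.1565,0,0],[-0.105,0.1565,0,0],[-0.105,0.1565,0,0],[-0.105,0.1565,0,0]]]';  python3 -m crank '[[[0.0,0,0,0],[0,0,-0.0,0],[0,0,-0.0,0]]]'; python3 - <<'E'
from h import *
for i in range(2): look('w17',[('middle',.034,(270,180,380,300),270),('large',.028,(230,170,400,310)),('small',10.0018,(290,265,370,370))])
E
```

```text
t: 11.62
tool_pos: [0.5168, -0.0343, 0.1237]
tool_rot: [1.035, 1.313, -1.034]
contact_force: [0.3, -0.6, -0.6]
opening: 0.0247
t: 11.87
tool_pos: [0.5202, -0.0377, 0.1246]
tool_rot: [1.035, 1.309, -1.035]
contact_force: [0.6, -0.0, -0.5]
opening: 0.0245
tool [ 0.5202 -0.0377  0.1246] F [ 0.6 -0.  -0.5] op 0.0245
middle px [326.4 241.4] centre [ 0.5191 -0.0376] D mm 42.6
   world offset from tool [-0.0011  0.0001]
large px [326. 238.] centre [ 0.5188 -0.0378] D mm 57.9
   world offset from tool [-0.0014 -0.0001]
small px [328.6 302.9] centre [ 0.519  -0.0321] D mm 33.9
   world offset from tool [-0.0012  0.0056]
tool [ 0.5203 -0.0381  0.1245] F [ 0.4 -1.  -0.6] op 0.0246
middle px [326.3 240.8] centre [ 0.519  -0.0375] D mm 42.6
   world offset from tool [-0.0013  0.0006]
large px [325.9 237.5] centre [ 0.5188 -0.0378] D mm 57.9
   world offset from tool [-0.0015  0.0003]
small px [328.7 302.7] centre [ 0.5192 -0.0324] D mm 33.9
   world offset from tool [-0.0011  0.0056]
```

View pics/w17.png

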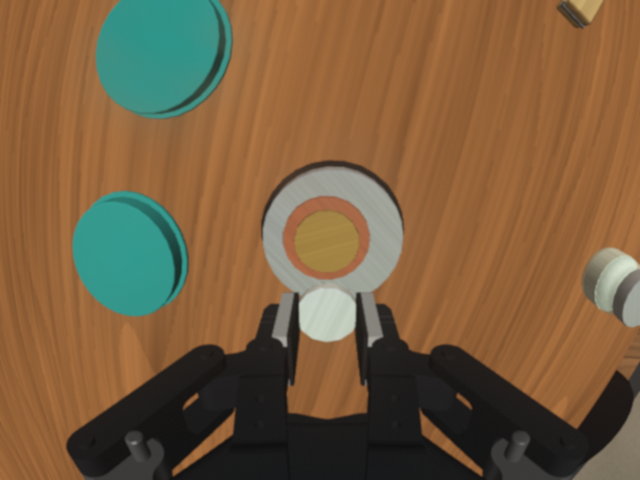

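```bash
python3 -m crank '[[[-0.0003,0.0005,-0.03,0],[-0.0003,0.0005,-0.06,0],[-0.0003,0.0005,-0.077,0],[-0.0003,0.0005,-0.077,0],[-0.0003,0.0005,-0.077,0]]]';  python3 -m crank '[[[0.0,0,0,0],[0,0,-0.0,0],[0,0,-0.0,0],[0,0,0,0],[0,0,0,0]]]'; python3 - <<'E'
from h import *
for i in range(2): look('w18',[('large',.028,(200,170,450,330))])
E
```

```text
t: 12.38
tool_pos: [0.5188, -0.0374, 0.0458]
tool_rot: [1.036, 1.313, -1.037]
contact_force: [0.2, 0.7, 0.2]
opening: 0.0246
t: 12.8
tool_pos: [0.5198, -0.0368, 0.0476]
tool_rot: [1.036, 1.309, -1.034]
contact_force: [-0.4, -0.8, -0.2]
opening: 0.0242
tool [ 0.5198 -0.0368  0.0476] F [-0.4 -0.8 -0.2] op 0.0242
large px [324.9 261.5] centre [ 0.5184 -0.0356] D mm 50.9
   world offset from tool [-0.0014  0.0013]
tool [ 0.5196 -0.0367  0.0474] F [0.5 0.2 0.2] op 0.0247
large px [325.6 261.8] centre [ 0.5184 -0.0355] D mm 50.8
   world offset from tool [-0.0012  0.0012]
```

View pics/w18.png

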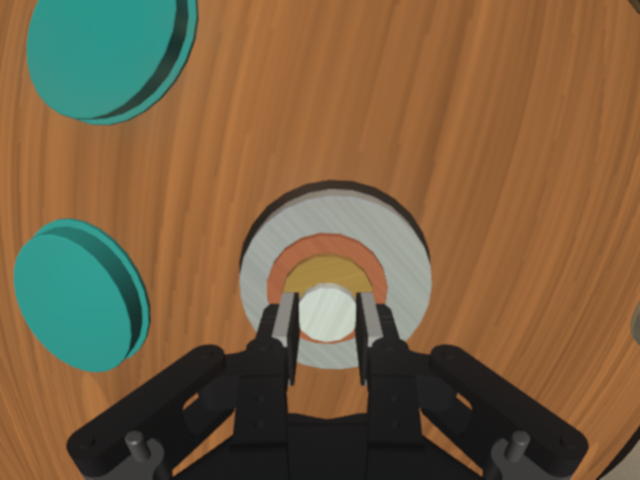

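```bash
python3 -m crank '[[[0.0001,-0.0006,-0.003,0],[0.0001,-0.0006,-0.006,0],[0.0001,-0.0006,-0.0075,0],[0.0001,-0.0006,-0.0075,0],[0.0001,-0.0006,-0.0075,0]]]';  python3 -m crank '[[[0.0,0,-0.0005,0],[0,0,-0.001,0],[0,0,-0.001,0],[0,0,-0.001,0]]]'
```

```text
t: 13.32
tool_pos: [0.519, -0.0373, 0.0388]
tool_rot: [1.035, 1.311, -1.036]
contact_force: [0.2, 0.6, -0.1]
opening: 0.0245
t: 13.65
tool_pos: [0.5193, -0.0373, 0.0383]
tool_rot: [1.035, 1.311, -1.035]
contact_force: [0.0, 0.2, 0.3]
opening: 0.024
```

```bash
python3 -m crank '[[[0.0003,0,-0.0003,0],[0.0003,0,-0.0006,0],[0.0003,0,-0.0006,0]]]';  python3 -m crank '[[[0.0,0,-0.0005,0],[0,0,-0.0005,0],[0,0,-0.0005,0]]]'
```

```text
t: 13.9
tool_pos: [0.5195, -0.0373, 0.038]
tool_rot: [1.035, 1.311, -1.036]
contact_force: [-3.5, 0.3, 5.0]
opening: 0.0245
t: 14.15
tool_pos: [0.5195, -0.0373, 0.038]
tool_rot: [1.035, 1.311, -1.036]
contact_force: [-4.4, 0.1, 7.0]
opening: 0.0245
```

```bash
python3 -m crank '[[[0,0,0.0008,0],[0,0,0.0008,0],[0,0,0.0008,0]]]' 0.36; python3 -m crank '[[[0,0,0,0],[0,0,0,0]]]' 0.45;  python3 -m crank '[[[0,0,0.01,0],[0,0,0.04,0],[0,0,0.07,0],[0,0,0.1,0],[0,0,0.1,0]]]'; python3 - <<'E'
from h import *
for i in range(2): look('w19',[('large',.028,(230,170,400,310)),('middle',.034,(285,195,375,280)),('small',.040,(300,210,355,260))])
E
```

```text
t: 14.4
tool_pos: [0.5196, -0.0373, 0.0377]
tool_rot: [1.035, 1.31, -1.035]
contact_force: [0.4, 0.1, -0.4]
opening: 0.031
t: 14.57
tool_pos: [0.5195, -0.0373, 0.0377]
tool_rot: [1.035, 1.311, -1.035]
contact_force: [-0.1, -0.1, -0.1]
opening: 0.0382
t: 14.98
tool_pos: [0.524, -0.0382, 0.1462]
tool_rot: [1.038, 1.299, -1.028]
contact_force: [1.4, -0.5, 2.1]
opening: 0.0385
tool [ 0.524  -0.0382  0.1462] F [ 1.4 -0.5  2.1] op 0.0385
large px [319.3 226.3] centre [ 0.5187 -0.0378] D mm 57.7
   world offset from tool [-0.0053  0.0004]
middle px [319.7 229.1] centre [ 0.519  -0.0376] D mm 42.5
   world offset from tool [-0.005   0.0006]
small px [319.4 232.9] centre [ 0.519  -0.0382] D mm 27.2
   world offset from tool [-0.005 -0.   ]
tool [ 0.5226 -0.0379  0.1432] F [-0.5  0.  -0.3] op 0.0381
large px [321.2 228.1] centre [ 0.5184 -0.0377] D mm 57.6
   world offset from tool [-0.0042  0.0003]
middle px [321.6 231. ] centre [ 0.5186 -0.0374] D mm 42.5
   world offset from tool [-0.004   0.0005]
small px [321.3 235. ] centre [ 0.5186 -0.0381] D mm 27.2
   world offset from tool [-0.004  -0.0002]
```

View pics/w19.png

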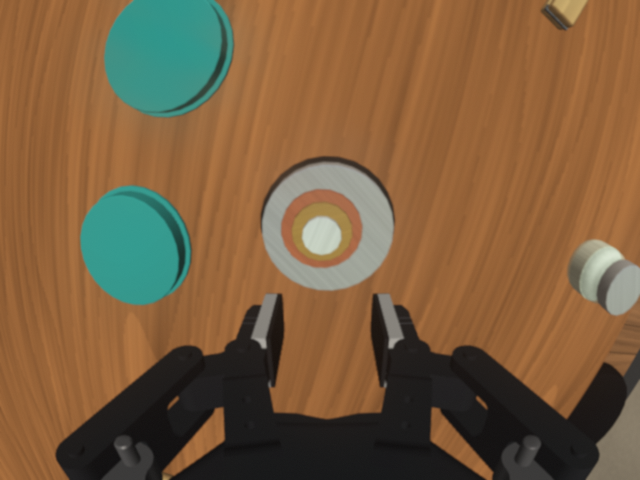

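```bash
python3 -m crank '[[[0,0,0.04,0],[0,0,0.08,0],[0.003,0.04,0.1,0],[0.006,0.08,0.1,0],[0.009,0.12,0.1,0]]]' 0.6; python3 -m crank '[[[0.003,0.04,0,0],[0.006,0.08,0,0],[0.01,0.12,0,0],[0.012,0.16,0,0],[0.012,0.16,0,0]]]'; python3 -m crank '[[[0,0,0,0],[0,0,0,0],[0,0,0,0],[0,0,0,0]]]'; python3 - <<'E'
from h import *
look('w20',[])
m=camera_model('wrist'); print(proj(m,[.5419,.2486,.0805],True),proj(m,[.5475,.2252,.058],True),proj(m,[.5298,.2996,.127],True))
E
```

```text
t: 15.5
tool_pos: [0.5291, 0.0835, 0.2392]
tool_rot: [1.038, 1.308, -1.036]
contact_force: [0.9, -0.1, -0.6]
opening: 0.0512
t: 15.92
tool_pos: [0.539, 0.2483, 0.2357]
tool_rot: [1.03, 1.317, -1.032]
contact_force: [-0.9, -0.5, -0.3]
opening: 0.0515
t: 16.25
tool_pos: [0.5405, 0.2414, 0.2374]
tool_rot: [1.036, 1.31, -1.037]
contact_force: [0.0, -0.8, -0.0]
opening: 0.0511
tool [0.5405 0.2414 0.2374] F [ 0.  -0.8 -0. ] op 0.0511
[331.56407667 208.55984053] [331.30486836 228.33183403] [332.38161069 150.28830431]
```

View pics/w20.png

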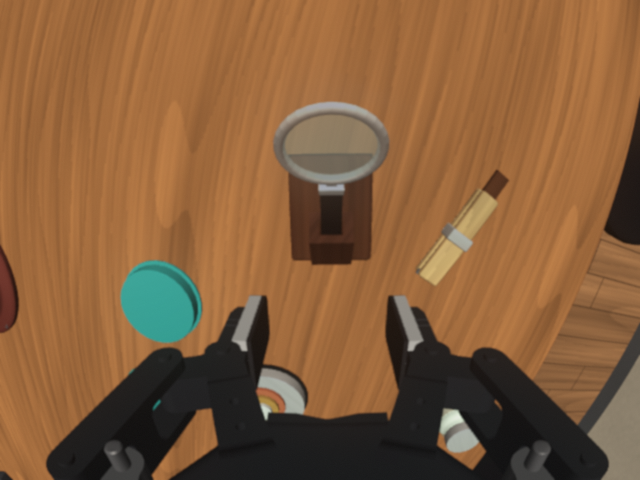

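```bash
python3 - <<'E'
from h import *
im=np.load('pics/w20.npz')['im']; mw=camera_model('wrist'); mt=camera_model('top')
def tri(a,da,b,db):
    da=da/np.linalg.norm(da);db=db/np.linalg.norm(db)
    A=np.c_[da,-db]; s=np.linalg.lstsq(A,b-a,rcond=None)[0]; p=a+da*s[0];q=b+db*s[1]; return (p+q)/2,np.linalg.norm(p-q)
print(tri(mw['xyz'],ray(mw,331.5,144,True),mt['xyz'],ray(mt,172.3,273.1)))
# neck/handle centre: dark columns
hsv=cv2.cvtColor(im,cv2.COLOR_RGB2HSV)
for v in range(182,262,6):
    r=hsv[v,300:365]; print(v,[int(x) for x in r[::3,2]])
d=np.load('pics/w20.npz')['d']
for v in (192,200,210,220,230,240,250): 
    dd=d[v,331]; Rv=ray(mw,331,v,True); f=R.from_rotvec(mw['attitude']).apply([0,0,1]); print(v,dd,(mw['xyz']+Rv*dd/(Rv@f)).round(4))
E
```

```text
(array([0.52832487, 0.30319868, 0.12043304]), np.float64(0.00016164621563378502))
182 [89, 91, 93, 94, 99, 107, 118, 126, 129, 132, 134, 133, 131, 127, 118, 106, 92, 83, 78, 81, 78, 79]
188 [87, 91, 94, 92, 89, 88, 140, 175, 174, 173, 174, 174, 175, 175, 171, 98, 77, 75, 75, 81, 79, 80]
194 [86, 90, 92, 92, 89, 88, 90, 90, 90, 90, 89, 88, 89, 88, 89, 82, 78, 75, 77, 81, 79, 81]
200 [84, 88, 93, 90, 88, 87, 83, 47, 43, 44, 44, 42, 43, 42, 61, 83, 78, 75, 78, 80, 80, 80]
206 [83, 85, 90, 88, 87, 85, 84, 48, 41, 41, 42, 40, 41, 41, 66, 82, 78, 76, 77, 81, 79, 81]
212 [83, 85, 90, 87, 88, 86, 83, 48, 39, 38, 38, 38, 38, 39, 69, 79, 76, 76, 76, 80, 79, 81]
218 [81, 83, 88, 86, 83, 80, 75, 45, 37, 36, 35, 37, 35, 35, 65, 76, 77, 80, 76, 80, 77, 82]
224 [80, 82, 88, 83, 77, 72, 72, 43, 32, 32, 33, 33, 32, 33, 62, 76, 79, 80, 76, 78, 77, 80]
230 [78, 83, 88, 77, 71, 75, 75, 43, 32, 32, 31, 32, 31, 31, 62, 79, 79, 75, 74, 78, 77, 81]
236 [79, 82, 87, 78, 77, 77, 75, 77, 77, 73, 71, 70, 72, 76, 79, 76, 73, 78, 76, 77, 78, 81]
242 [79, 81, 87, 77, 70, 71, 75, 71, 67, 67, 67, 69, 71, 70, 66, 67, 71, 70, 72, 77, 77, 81]
248 [80, 80, 87, 71, 50, 50, 53, 50, 48, 50, 49, 51, 52, 50, 47, 51, 51, 51, 71, 77, 76, 81]
254 [81, 80, 85, 82, 50, 50, 52, 50, 49, 49, 51, 51, 52, 51, 48, 50, 51, 54, 74, 78, 79, 80]
260 [118, 121, 122, 117, 59, 50, 53, 52, 52, 51, 49, 50, 52, 52, 50, 49, 51, 87, 129, 129, 123, 123]
192 0.2798279 [0.5369 0.2665 0.103 ]
200 0.2925145 [0.539  0.2582 0.0925]
210 0.30293712 [0.5414 0.2484 0.0849]
220 0.3172275 [0.5442 0.2371 0.0738]
230 0.33049238 [0.5471 0.2254 0.0638]
240 0.3300902 [0.549  0.2173 0.067 ]
250 0.34380287 [0.5522 0.2044 0.057 ]
```

```bash
python3 -m crank '[[[0.0015,0.006,-0.04,0],[0.0015,0.006,-0.08,0],[0.0015,0.006,-0.115,0],[0.0015,0.006,-0.115,0],[0.0015,0.006,-0.115,0]]]' 0.6; python3 -m crank '[[[0,0,0,0],[0,0,0,0],[0,0,0,0]]]'; python3 - <<'E'
from h import *
look('w21',[])
m=camera_model('wrist'); print(proj(m,[.5419,.2486,.0805],True),proj(m,[.5475,.2252,.058],True),proj(m,[.5298,.2996,.127],True))
i,d=get_image('side'); save('s21',cv2.resize(i[60:260,200:440],None,fx=3,fy=3))
E
```

```text
t: 16.72
tool_pos: [0.5406, 0.2474, 0.1209]
tool_rot: [1.033, 1.313, -1.04]
contact_force: [-0.5, 0.6, 0.4]
opening: 0.0512
t: 16.97
tool_pos: [0.5441, 0.2492, 0.1265]
tool_rot: [1.039, 1.307, -1.031]
contact_force: [-0.1, -0.5, 0.2]
opening: 0.0513
tool [0.5441 0.2492 0.1265] F [-0.1 -0.5  0.2] op 0.0513
[324.42447825 270.23533297] [324.67927918 290.94659236] [323.8441318  193.39781705]
```

View pics/w21.png

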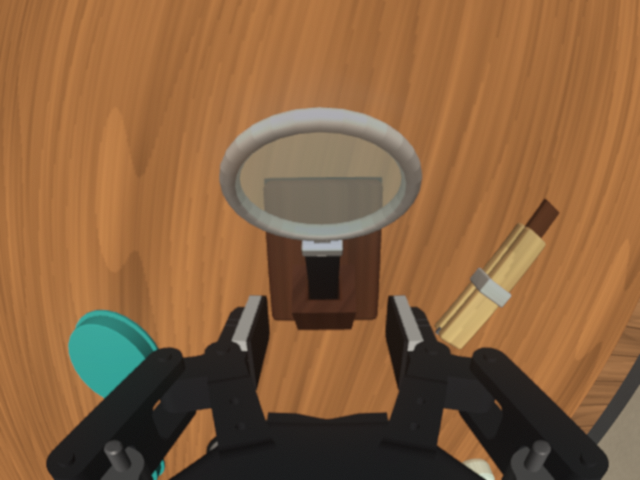

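View pics/s21.png

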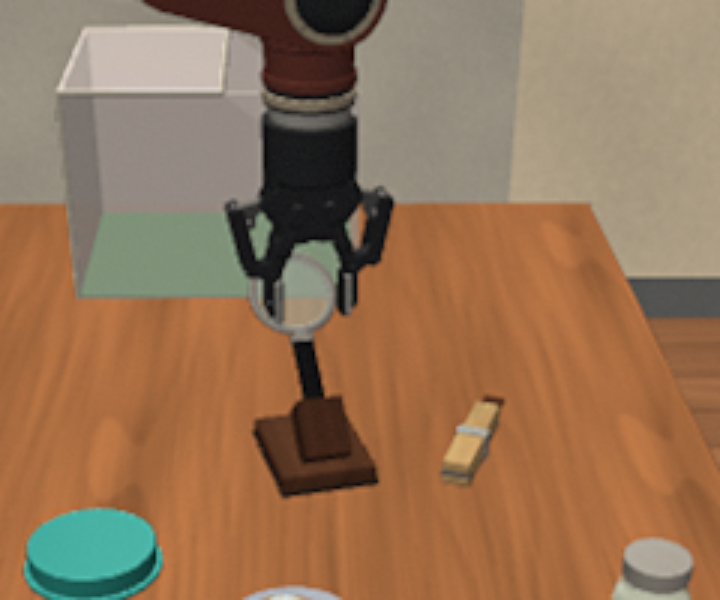

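```bash
python3 -m crank '[[[0,0,-0.02,0],[0,0,-0.035,0],[0,0,-0.035,0],[0,0,-0.035,0],[0,0,-0.035,0]]]' 0.5;  python3 -m crank '[[[0,0,0,0],[0,0,0,0],[0,0,0,0]]]'; python3 - <<'E'
from h import *
look('w22',[])
m=camera_model('wrist'); print(proj(m,[.5419,.2486,.0805],True),proj(m,[.5475,.2252,.058],True),proj(m,[.5298,.2996,.127],True))
E
```

```text
t: 17.48
tool_pos: [0.5428, 0.249, 0.0892]
tool_rot: [1.036, 1.31, -1.034]
contact_force: [0.5, 0.5, 0.4]
opening: 0.043
t: 17.73
tool_pos: [0.5427, 0.2489, 0.089]
tool_rot: [1.036, 1.31, -1.034]
contact_force: [-0.4, 0.5, -0.2]
opening: 0.0429
tool [0.5427 0.2489 0.089 ] F [-0.4  0.5 -0.2] op 0.0429
[327.17275529 302.72484095] [327.20196317 321.81129286] [327.39583041 219.64682562]
```

View pics/w22.png

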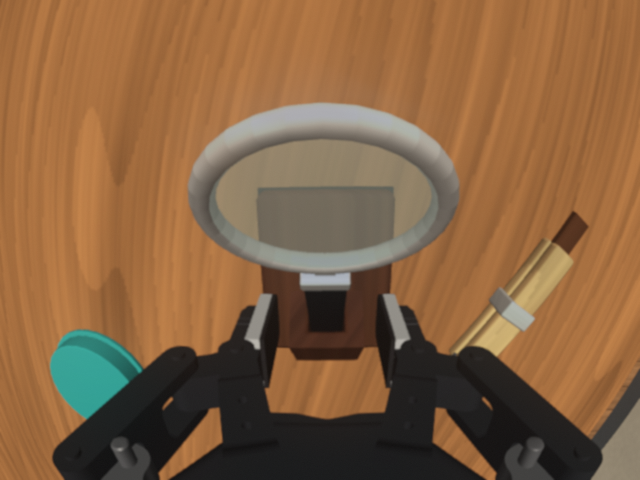

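```bash
python3 -m crank '[[[0.0003,-0.0015,-0.015,0],[0.0003,-0.0015,-0.028,0],[0.0003,-0.0015,-0.028,0],[0.0003,-0.0015,-0.028,0],[0.0003,-0.0015,-0.028,0]]]' 0.5;  python3 - <<'E'
from h import *
look('w23',[])
E
```

```text
t: 18.2
tool_pos: [0.5423, 0.2472, 0.0599]
tool_rot: [1.035, 1.311, -1.035]
contact_force: [1.0, 0.8, -0.4]
opening: 0.0425
tool [0.5423 0.2472 0.0599] F [ 1.   0.8 -0.4] op 0.0425
```

View pics/w23.png

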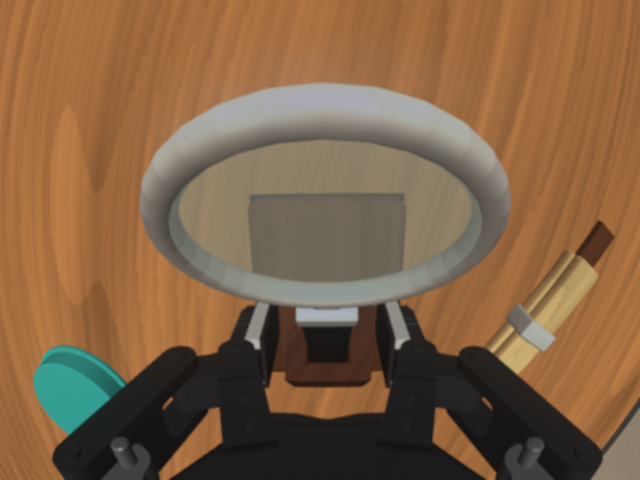

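```bash
python3 -m crank '[[[0,0,0,0],[0,0,0,0],[0,0,0,0],[0,0,0,0],[0,0,0,0]]]' 0.15 40;  python3 -m crank '[[[0,0,0,0],[0,0,0,0],[0,0,0,0]]]' 0.08 60; python3 - <<'E'
from h import *
look('w24',[])
E
```

```text
t: 18.67
tool_pos: [0.5428, 0.2474, 0.0607]
tool_rot: [1.036, 1.31, -1.034]
contact_force: [-0.9, 0.6, 3.5]
opening: 0.0173
t: 18.92
tool_pos: [0.5428, 0.2474, 0.0607]
tool_rot: [1.036, 1.31, -1.034]
contact_force: [-0.2, -0.4, 5.2]
opening: 0.017
tool [0.5428 0.2474 0.0607] F [-0.2 -0.4  5.2] op 0.017
```

View pics/w24.png

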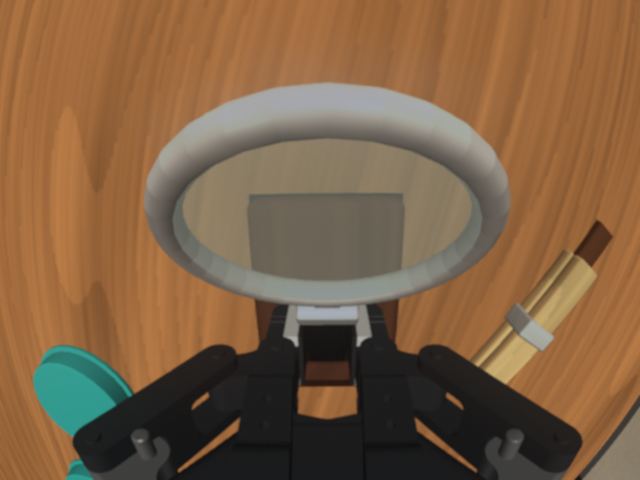

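```bash
python3 -m crank '[[[-0.0008,0.0034,0.0035,0],[-0.0016,0.0069,0.0071,0],[-0.0025,0.0103,0.0106,0]]]';  python3 -m crank '[[[-0.0016,0.0069,0.0071,0],[-0.0033,0.0138,0.0141,0],[-0.0033,0.0138,0.0141,0]]]'
```

```text
t: 19.22
tool_pos: [0.5393, 0.2571, 0.0699]
tool_rot: [1.034, 1.311, -1.037]
contact_force: [0.0, -2.6, -1.9]
opening: 0.0169
t: 19.47
tool_pos: [0.5368, 0.2737, 0.0867]
tool_rot: [1.037, 1.311, -1.031]
contact_force: [0.9, 0.8, -0.9]
opening: 0.017
```

```bash
python3 -m crank '[[[-0.0016,0.0069,0.0071,0],[-0.0033,0.0138,0.0141,0],[-0.0049,0.0206,0.0212,0],[-0.0049,0.0206,0.0212,0],[-0.0049,0.0206,0.0212,0]]]'; python3 - <<'E'
from h import *
look('w25',[])
i,d=get_image('side'); save('s25',cv2.resize(i[60:260,200:440],None,fx=3,fy=3))
i,d=get_image('top'); save('t25',cv2.resize(i[180:380,100:340],None,fx=3,fy=3))
E
```

```text
t: 19.88
tool_pos: [0.5319, 0.2927, 0.1068]
tool_rot: [1.035, 1.31, -1.033]
contact_force: [-0.6, -0.5, -1.7]
opening: 0.0168
tool [0.5319 0.2927 0.1068] F [-0.6 -0.5 -1.7] op 0.0168
```

View pics/s25.png

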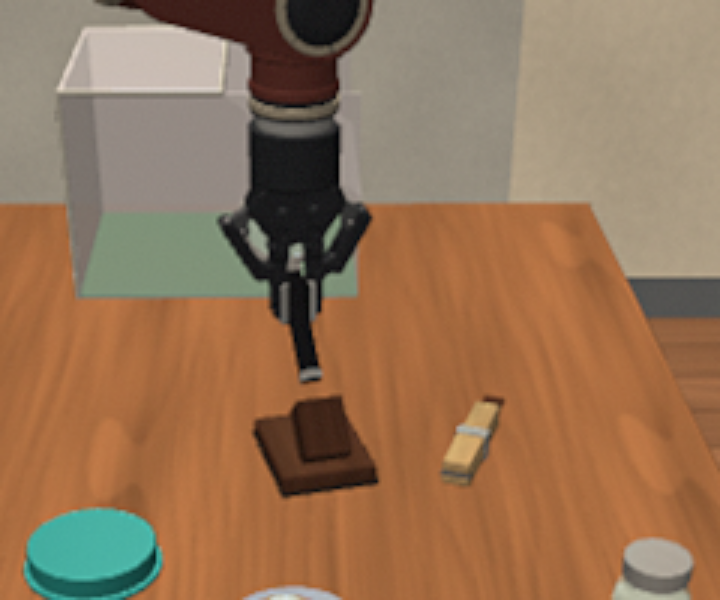

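View pics/w25.png

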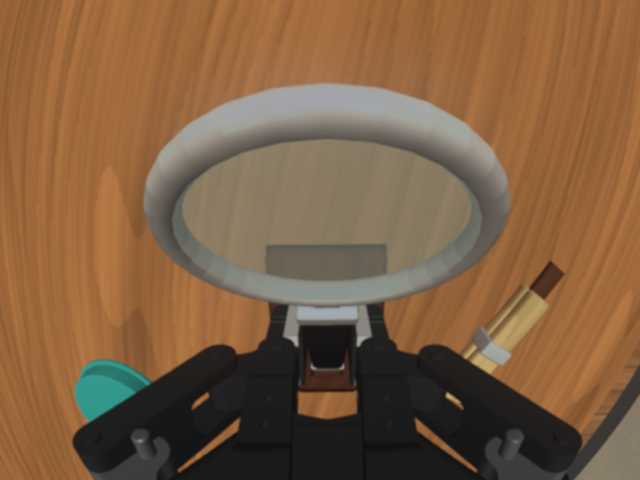

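```bash
python3 -m crank '[[[-0.002,0.009,0,0],[-0.0042,0.0177,-0.005,0],[-0.0042,0.0177,-0.025,0],[-0.0042,0.0177,-0.0455,0],[-0.0042,0.0177,-0.0455,0]]]'; python3 -m crank '[[[0,0,0,0],[0,0,0,0],[0,0,0,0],[0,0,0,0]]]' 0.08 40
cat >> h.py <<'E'
def wdepth_pts(im,d,m,mask):
    vs,us=np.nonzero(mask&(d>0)); f=R.from_rotvec(m['attitude']).apply([0,0,1]); P=[]
    for u,v in zip(us,vs):
        r=ray(m,u,v,True); P.append(m['xyz']+r*d[v,u]/(r@f))
    return np.array(P)
E
python3 - <<'E'
from h import *
look('w26',[]); m=camera_model('wrist'); z=np.load('pics/w26.npz'); im,d=z['im'],z['d']
hsv=cv2.cvtColor(im,cv2.COLOR_RGB2HSV)
for u,v in [(327,90),(160,200),(495,200),(327,295),(327,110)]: print(hsv[v,u],d[v,u])
E
```

```text
t: 20.45
tool_pos: [0.5251, 0.3093, 0.056]
tool_rot: [1.031, 1.314, -1.039]
contact_force: [-0.1, -1.0, -1.5]
opening: 0.0167
t: 20.78
tool_pos: [0.5281, 0.31, 0.0616]
tool_rot: [1.037, 1.31, -1.034]
contact_force: [-0.1, 0.0, -1.2]
opening: 0.0168
tool [0.5281 0.31   0.0616] F [-0.1  0.  -1.2] op 0.0168
[120   5 168] 0.0
[ 17  35 103] 0.061505526
[ 14  33 101] 0.06065811
[ 77  12 149] 0.103462055
[ 30   8 161] 0.0
```

View pics/w26.png

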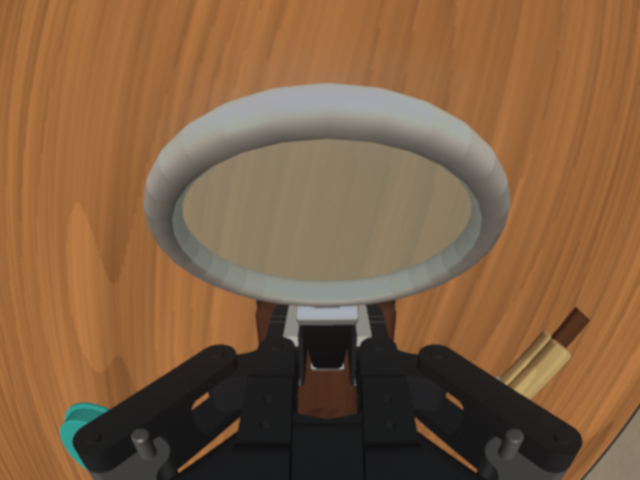

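```bash
python3 -m crank '[[[0,0,-0.004,0],[0,0.0,-0.007,0],[-0.0008,0.0034,-0.011,0],[-0.0016,0.007,-0.015,0],[-0.0025,0.0106,-0.019,0]]]' 0.08 25; cat >> h.py <<'E'
def pitch(u,v,rad,o,m):
    """pitch of the point at distance rad from grasp point, seen at pixel (u,v), in vertical plane through tool z"""
    M=R.from_rotvec(o['tool_rot']).as_matrix(); g=o['tool_pos']-M[:,0]*grasp_offset; f=-M[:,2]; n=M[:,1]
    r=ray(m,u,v,True); p=m['xyz']+r*((g-m['xyz'])@n)/(r@n) if abs(r@n)>.2 else None
    # intersect ray with sphere radius rad about g
    w=m['xyz']-g; b=r@w; c=w@w-rad**2; D=b*b-(r@r)*c
    if D<0: return 'no hit',np.sqrt(w@w-(b*b)/(r@r))
    out=[]
    for s in (-1,1):
        q=w+r*(-b+s*np.sqrt(D))/(r@r); out.append(round(float(np.degrees(np.arctan2(q[2],q@f))),1))
    return out
E
python3 - <<'E'
from h import *
look('w27',[]); m=camera_model('wrist'); o=get_obs(); print('prev',pitch(327,195,.0715,o,m))
E
```

```text
t: 21.25
tool_pos: [0.5262, 0.3206, 0.0437]
tool_rot: [1.036, 1.309, -1.034]
contact_force: [-1.5, -0.8, 6.0]
opening: 0.0165
tool [0.5262 0.3206 0.0437] F [-1.5 -0.8  6. ] op 0.0165
prev [28.7, -52.6]
```

View pics/w27.png

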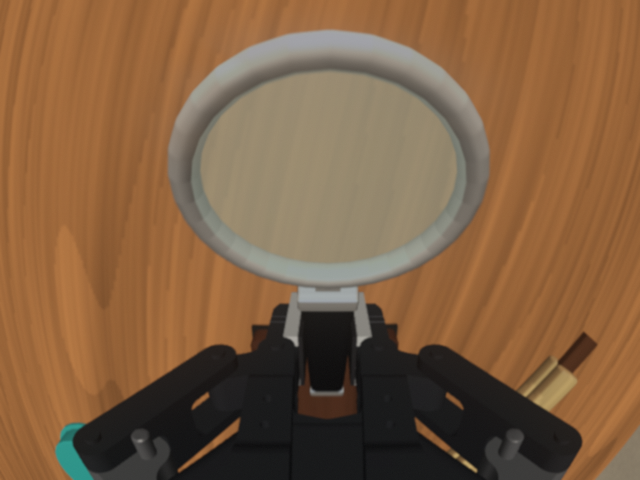

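```bash
python3 -m crank '[[[-0.0006,0.0025,-0.004,0],[-0.0011,0.0045,-0.008,0],[-0.0015,0.0062,-0.012,0],[-0.0018,0.0077,-0.0155,0],[-0.0021,0.0088,-0.019,0]]]' 0.08 25;python3 - <<'E'
from h import *
look('w28',[])
E
```

```text
t: 21.72
tool_pos: [0.524, 0.3306, 0.0247]
tool_rot: [1.038, 1.31, -1.032]
contact_force: [-2.8, 3.6, 7.9]
opening: 0.017
tool [0.524  0.3306 0.0247] F [-2.8  3.6  7.9] op 0.017
```

View pics/w28.png

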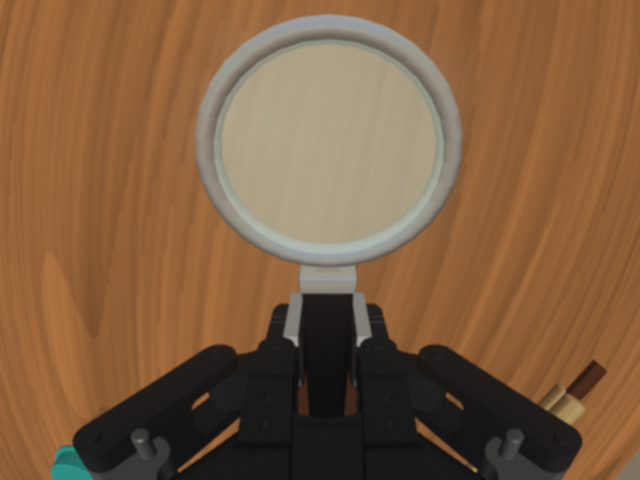

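```bash
cat >> h.py <<'E'
def ringplane(n,box=(100,0,560,300)):
    z=np.load(f'pics/{n}.npz'); im,d=z['im'],z['d']; m=camera_model('wrist'); o=get_obs()
    M=R.from_rotvec(o['tool_rot']).as_matrix(); g=o['tool_pos']-M[:,0]*grasp_offset
    hsv=cv2.cvtColor(im,cv2.COLOR_RGB2HSV); k=(hsv[...,1]<60)&(hsv[...,2]>90)
    b=np.zeros_like(k); b[box[1]:box[3],box[0]:box[2]]=1; k&=b
    k=cv2.erode(k.astype(np.uint8),np.ones((5,5)))>0
    P=wdepth_pts(im,d,m,k); L=(P-g)@np.c_[-M[:,2],M[:,1],-M[:,0]]   # s, lateral, up
    L=L[(L[:,2]>-.03)&(L[:,2]<.09)&(L[:,0]>.025)&(L[:,0]<.12)]; 
    c=np.linalg.lstsq(np.c_[L[:,:2],np.ones(len(L))],L[:,2],rcond=None)[0]
    for _ in range(3):
        r=np.c_[L[:,:2],np.ones(len(L))]@c-L[:,2]; q=abs(r)<.004; c=np.linalg.lstsq(np.c_[L[q,:2],np.ones(q.sum())],L[q,2],rcond=None)[0]
    print('n',q.sum(),'pitch',np.degrees(np.arctan(c[0])).round(2),'roll',np.degrees(np.arctan(c[1])).round(2),'s range',L[q,0].min().round(4),L[q,0].max().round(4),'lat',L[q,1].min().round(4),L[q,1].max().round(4),'height at s=.07',(c[0]*.07+c[2]).round(4))
E
python3 - <<'E'
from h import *
ringplane('w28'); ringplane('w27')
E
```

```text
n 31446 pitch 14.04 roll -0.33 s range 0.025 0.1083 lat -0.0378 0.038 height at s=.07 0.0192
n 22958 pitch 30.4 roll -0.02 s range 0.0261 0.0975 lat -0.0381 0.0372 height at s=.07 0.0418
```

```bash
python3 -m crank '[[[-0.0004,0.0015,-0.005,0],[-0.0006,0.0025,-0.009,0],[-0.0008,0.0032,-0.013,0],[-0.0009,0.0036,-0.016,0],[-0.0009,0.0036,-0.0165,0]]]' 0.08 25;python3 - <<'E'
from h import *
look('w29',[]); ringplane('w29')
E
```

```text
t: 22.18
tool_pos: [0.5229, 0.3343, 0.0075]
tool_rot: [1.038, 1.311, -1.032]
contact_force: [-1.3, 4.8, 6.0]
opening: 0.0169
tool [0.5229 0.3343 0.0075] F [-1.3  4.8  6. ] op 0.0169
n 40915 pitch 0.66 roll -0.15 s range 0.0268 0.1111 lat -0.0384 0.0372 height at s=.07 0.0029
```

View pics/w29.png

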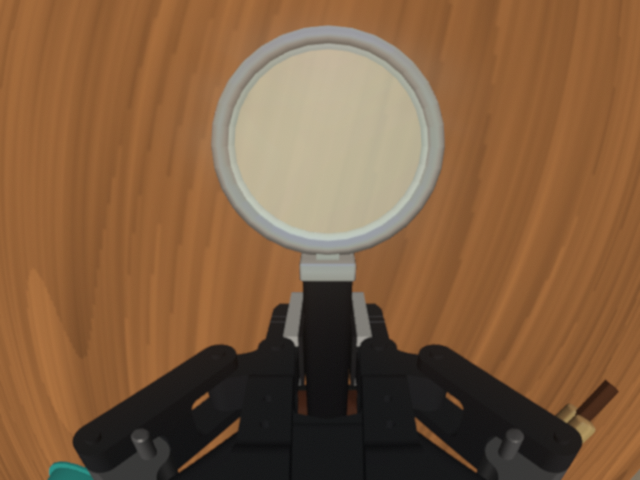

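```bash
python3 -m crank '[[[0,0,0,0],[0,0,0,0]]]' 0.08 60; python3 -m crank '[[[0,0,0.005,0],[0,0,0.015,0],[0,0,0.03,0],[0,0,0.05,0],[0,0,0.07,0]]]'; python3 -m crank '[[[0,0,0.025,0],[0,0,0.05,0],[0,0,0.075,0],[0,0,0.09,0],[0,0,0.095,0]]]'; python3 - <<'E'
from h import *
look('w30',[]); ringplane('w30')
E
```

```text
t: 22.4
tool_pos: [0.523, 0.3343, 0.0078]
tool_rot: [1.038, 1.311, -1.032]
contact_force: [-1.7, 4.9, 5.2]
opening: 0.0166
t: 22.82
tool_pos: [0.5212, 0.3318, 0.0759]
tool_rot: [1.034, 1.311, -1.037]
contact_force: [0.8, 0.3, -2.1]
opening: 0.017
t: 23.23
tool_pos: [0.5235, 0.333, 0.1751]
tool_rot: [1.039, 1.308, -1.031]
contact_force: [0.1, 0.3, -0.8]
opening: 0.0167
tool [0.5235 0.333  0.1751] F [ 0.1  0.3 -0.8] op 0.0167
n 42158 pitch 2.2 roll -0.13 s range 0.0264 0.1112 lat -0.0385 0.0369 height at s=.07 0.0048
```

View pics/w30.png

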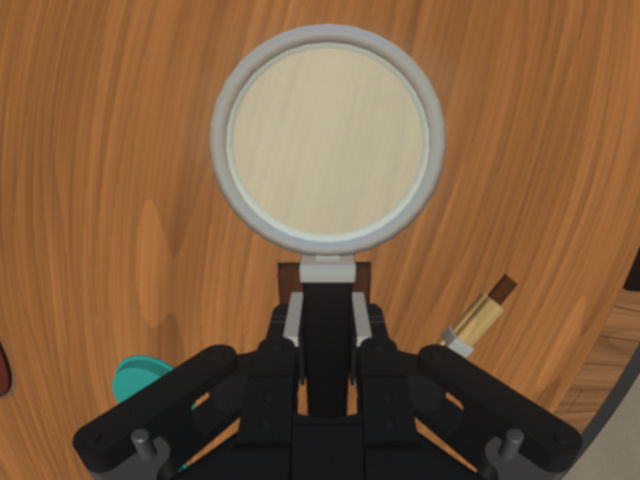

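```bash
python3 -m crank '[[[0,-0.01,0,0],[0.001,-0.035,0,0],[0.002,-0.07,0,0],[0.003,-0.105,0,0],[0.004,-0.14,0,0]]]'; python3 -m crank '[[[0.001,-0.035,0,0],[0.002,-0.07,0,0],[0.003,-0.105,0,0],[0.004,-0.14,0,0],[0.005,-0.175,0,0]]]'; python3 -m crank '[[[0.001,-0.035,0,0],[0.002,-0.07,0,0],[0.003,-0.1,0,0],[0.003,-0.12,0,0],[0.003,-0.126,0,0]]]';  python3 -m crank '[[[0,0,0,0],[0,0,0,0],[0,0,0,0],[0,0,0,0]]]'; python3 - <<'E'
from h import *
look('w31',[]); ringplane('w31')
E
```

```text
t: 23.7
tool_pos: [0.5241, 0.1903, 0.168]
tool_rot: [1.032, 1.314, -1.038]
contact_force: [0.7, 0.0, -1.7]
opening: 0.0169
t: 24.12
tool_pos: [0.5289, 0.0154, 0.1682]
tool_rot: [1.034, 1.314, -1.038]
contact_force: [0.0, 0.4, -1.1]
opening: 0.0165
t: 24.53
tool_pos: [0.532, -0.1115, 0.1683]
tool_rot: [1.036, 1.313, -1.041]
contact_force: [-1.0, 0.5, -2.6]
opening: 0.017
t: 24.87
tool_pos: [0.5337, -0.1072, 0.1703]
tool_rot: [1.034, 1.312, -1.034]
contact_force: [0.8, -0.5, -2.0]
opening: 0.0166
tool [ 0.5337 -0.1072  0.1703] F [ 0.8 -0.5 -2. ] op 0.0166
n 42163 pitch 2.24 roll -0.14 s range 0.0264 0.1113 lat -0.0383 0.0372 height at s=.07 0.0048
```

View pics/w31.png

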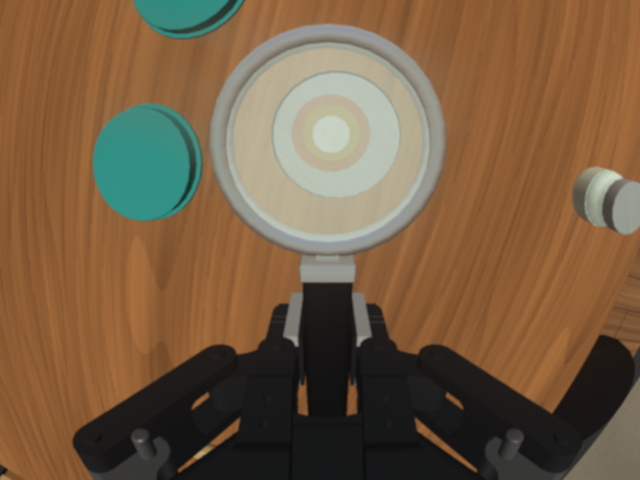

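```bash
cat >> h.py <<'E'
def lenscheck(n):
    look(n,[]); m=camera_model('wrist'); o=get_obs(); im=np.load(f'pics/{n}.npz')['im']
    M=R.from_rotvec(o['tool_rot']).as_matrix(); gz=o['tool_pos'][2]+grasp_offset
    hsv=cv2.cvtColor(im,cv2.COLOR_RGB2HSV); k=((hsv[...,1]<50)&(hsv[...,2]>90)).astype(np.uint8)*255; k[252:]=0; k[:,:200]=0;k[:,455:]=0
    cs,_=cv2.findContours(k,cv2.RETR_EXTERNAL,cv2.CHAIN_APPROX_NONE); c=max(cs,key=cv2.contourArea)
    P=np.array([onplane(m,*p[0],gz+.0035,True)[:2] for p in c if p[0][1]<240]); L,r=circ(P); print('lens',L.round(4),'D',round(2000*r,1),'lens z',gz+.0027)
    hs,_=cv2.findContours(cv2.inRange(hsv,np.array((0,0,0)),np.array((180,45,255)))[60:230,240:415].copy(),cv2.RETR_CCOMP,cv2.CHAIN_APPROX_NONE)
    b=blob(im,(0,0,195),(180,60,255),(300,105,360,165))
    if b is not None:
        P=np.array([onplane(m,*p[0],.04,True)[:2] for p in b[0]]); S,r=circ(P); print('small',b[1],S.round(4),'D',round(2000*r,1),'lens-stack',(L-S).round(4))
E
python3 -m crank '[[[0,0,-0.01,0],[0,0,-0.025,0],[0,0,-0.04,0],[0,0,-0.048,0],[0,0,-0.051,0]]]'; python3 -m crank '[[[0,0,0,0],[0,0,0,0],[0,0,0,0],[0,0,0,0],[0,0,0,0]]]'; python3 - <<'E'
from h import *
lenscheck('w32'); ringplane('w32')
E
```

```text
t: 25.33
tool_pos: [0.5326, -0.1075, 0.1173]
tool_rot: [1.034, 1.315, -1.036]
contact_force: [-0.2, 0.2, -1.6]
opening: 0.0168
t: 25.75
tool_pos: [0.5345, -0.1086, 0.1207]
tool_rot: [1.035, 1.309, -1.035]
contact_force: [0.0, -0.5, -2.2]
opening: 0.0167
tool [ 0.5345 -0.1086  0.1207] F [ 0.  -0.5 -2.2] op 0.0167
lens [ 0.5167 -0.0371] D 76.9 lens z 0.14192697166947804
small [330.23264876 134.62654028] [ 0.5191 -0.0391] D 26.7 lens-stack [-0.0024  0.002 ]
n 42185 pitch 2.21 roll -0.13 s range 0.0264 0.111 lat -0.0384 0.0372 height at s=.07 0.0048
```

View pics/w32.png

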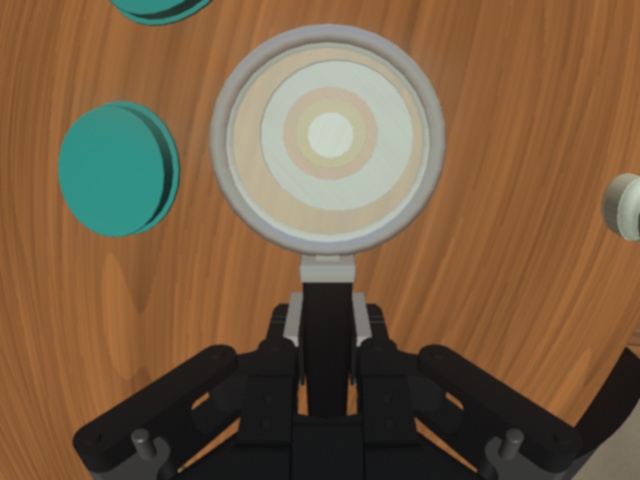

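```bash
python3 -m crank '[[[0.001,-0.0005,-0.001,0],[0.002,-0.001,-0.0015,0],[0.002,-0.001,-0.0015,0],[0.002,-0.001,-0.0015,0],[0.002,-0.001,-0.0015,0]]]'; python3 -m crank '[[[0,0,0,0],[0,0,0,0],[0,0,0,0],[0,0,0,0],[0,0,0,0]]]';python3 -m crank '[[[0,0,0,0],[0,0,0,0],[0,0,0,0],[0,0,0,0],[0,0,0,0]]]'; python3 - <<'E'
from h import *
lenscheck('w33'); ringplane('w33'); print(get_obs()['dq'].round(4))
i,d=get_image('side'); save('s33',i)
i,d=get_image('top'); save('t33',i)
E
```

```text
t: 26.22
tool_pos: [0.5359, -0.1094, 0.1182]
tool_rot: [1.035, 1.311, -1.035]
contact_force: [-0.3, 0.3, -2.2]
opening: 0.017
t: 26.63
tool_pos: [0.536, -0.1094, 0.1183]
tool_rot: [1.035, 1.311, -1.035]
contact_force: [-0.2, 0.3, -1.6]
opening: 0.0165
t: 27.05
tool_pos: [0.536, -0.1094, 0.1183]
tool_rot: [1.035, 1.311, -1.035]
contact_force: [0.3, 0.9, -1.2]
opening: 0.0168
tool [ 0.536  -0.1094  0.1183] F [ 0.3  0.9 -1.2] op 0.0168
lens [ 0.5183 -0.0379] D 76.9 lens z 0.1397084741327566
small [328.33763838 132.9698647 ] [ 0.5193 -0.0391] D 26.8 lens-stack [-0.0009  0.0012]
n 42164 pitch 2.21 roll -0.14 s range 0.0264 0.1111 lat -0.0384 0.037 height at s=.07 0.0048
[-0.0004 -0.0016 -0.0008 -0.0005  0.0016 -0.0003]
```

View pics/s33.png

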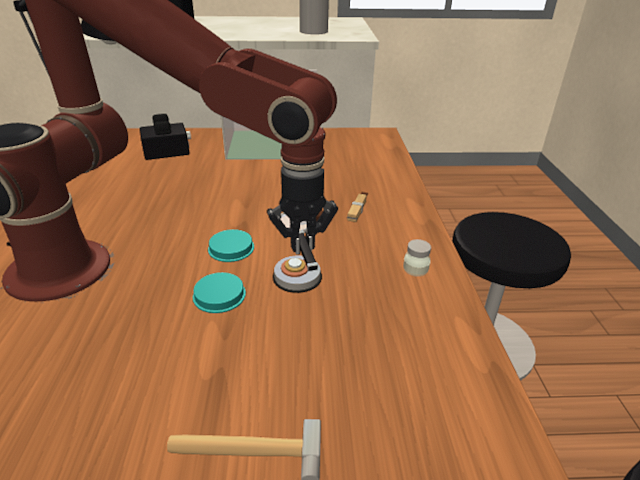

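View pics/t33.png

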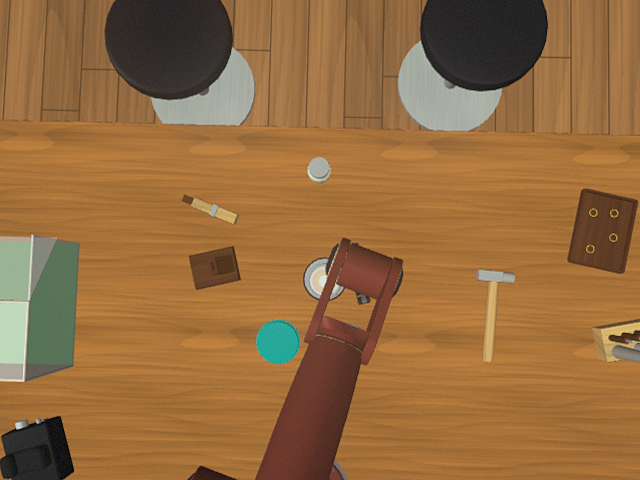

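```bash
python3 - <<'E'
from h import *
print(finish_job()); print(get_obs()['t'])
E
```

```text
the job is handed in; nothing more can be done
None
the job is handed in; nothing more can be done
```

I stacked the middle and small discs on the large one and drew the magnifier out of its socket. I turned it level by pressing the butt of its handle on the stand's base. I then held the lens over the stack and handed the job in at about 27 s, well inside the 64 s limit.

**Stack:** after each disc was released, the disc centres agreed within about 0.7 mm in the wrist view. The last side picture still shows the stack in place.

**Magnifier:**
- **Position:** the lens centre is about 1.5 mm from the stack axis and about 100 mm above the top disc. That offset was measured with the top disc seen through the glass.
- **Level:** the tilt is about 2.2°. It read 0.7° before the lift, then relaxed, and I left it.
- **Steadiness:** the arm was standing still, and the wrist force was only about the magnifier's own weight (1–2 N).

**Hammer, jar and ring clamp:** by eye, they are at the same pixels in the first and last top views.

**Disagreements:** positions from the top and wrist cameras differed by 1–2 mm. I used the wrist view for the final alignment.

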